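Dispense knob balls through the fitting cap hole

ROBOT

A 6-joint arm with a two-finger parallel gripper is mounted at the origin on the work surface. World frame = base frame: x ahead of the robot, y to its left, z up, the work surface at z = 0. Lengths are in m, angles in rad, forces in N, time in s.
With the tool pointing down it reaches from about 0.3 to 1 m from the base axis. Payload 5.1 kg.
Tool frame: the origin (TCP) lies between the finger pads; the fingertips stand bot.nose_length ahead of it and the grasp point (between the pads) is the TCP (bot.nose_length is the distance from the TCP to the fingertips, in m); z points along the fingers, y is the line along which they close (so a half turn about z gives the same grasp; the last joint's range is limited). The gripper opens to 95 mm and grips with 3 to 60 N. Pads are 20 mm wide; open, the fingers measure 119 mm over their backs; the gripper's body (75 mm by 180 mm) begins 59 mm behind the grasp point.
Start: joints at [1.168, 0.124, 1.65, -0, 1.367, -0.083], TCP at [0.204, 0.617, 0.197] pointing down, gripper open.
Joint ranges: [-2.61, 2.61], [-1.02, 2.33], [0.03, 2.71], [-1.35, 4.49], [0.32, 2.68], [-2.91, 2.91]. Speed limits (rad/s): [2.57, 2.57, 3.14, 3.14, 3.14, 3.14].

INTERFACE

Orientations are given as a 3x3 rotation matrix whose columns are the frame's x, y, z axes.
In Python, from plant import sensors, imaging, job, models, bot gives the robot as it stands. The module is installed in compiled form; this text tells all that it offers.
- The arm moves only by the shell command python3 -m inch 'ROWS'. ROWS is JSON, a list of rows, each an object of numbers: "x", "y", "z": the shift along the tool's x, y, z in m; "wx", "wy", "wz": the turn, a rotation vector about the tool's x, y, z in rad; "fingers": the opening, from -1 (shut) to 1 (fully open), so that 0 is half open. In form: [{"x": .., "y": .., "z": .., "wx": .., "wy": .., "wz": .., "fingers": ..}, ...]. A call has 1 to 8 rows; each row shifts and turns the commanded pose from where the row before left it, along the tool's axes as they then stand; what a row does not reach is not made up. A row lasts 1/10 s, in which the tool goes at most 50 mm and 8.59 degrees, less where a joint would pass 70% of its speed; a pose out of reach is approached as far as the arm can. A call with a gripper value outside its range is refused whole. The fingers move at their own pace and stop on an object; the grip force is fixed at half the most. Time passes only in rows, so rows that do not move let the fingers close. It gives the time, the measured TCP pose, the force, the opening and the grip force at its end, in the units of the state.
- sensors.state(): the state, without advancing time (a new reading comes with each control period).
- imaging.grab_frame(name): name is "side" or "top" or "wrist"; returns the picture (384x512x3 uint8, red, green, blue); there is no depth.
- imaging.get_calibration(name): a dict with "fx", "fy", "cx", "cy" (pixels), "k1" (the pictures are not rectified: a ray, as slopes to the right and down, at radius r is drawn at 1 + k1 r^2 times it, then the intrinsics apply), "R" (3x3) and "t" (3): a world point X has camera coordinates R X + t; the wrist camera has in their place "hand_eye" (4x4, takes a point from camera to tool coordinates, whose origin is the TCP and whose axes are the flange's). Camera axes: x right, y down, z forward; pixel columns grow to the right and rows downward; lengths in m; the calibration is good to about 2 mm. A picture is of the moment at which its call begins: read the wrist's pose just before it. get_calibration takes no time and is no camera call.
- job.job_done(): hands the job in; it is judged then, once.
Trained networks look in the newest picture that a camera, given by its name, has taken for a name from the list of things; names that differ only in an ending like _2 or _b are one class to them, and where a whole thing is asked for, a point or a joint stands for the part that bears it (a point fixed in the world has none). Each returns a list of dicts, best first, with "confidence" (0 to 1); they miss things now and then, are a little off and sometimes report something else, mostly with a low value. They report only what shows in the picture. A call takes as long as a camera call.
- models.silhouettes(camera, query): "pixels" (384x512 bool, what is visible of it) and "bbox" ([centre column, centre row, width, height] in pixels, round what is visible of it).
The state is a dict: "time_s": time; "joints": joint angles; "joint_vel": joint speeds; "joint_efforts": joint torques, N m; "tool_pos": TCP position; "eef_rot": TCP orientation; "contact_force": force on the tool from outside, world axes, zero at the start; "wrist_torque": the same for the moment, N m; "finger_gap": opening from 0.0 (shut) to 1.0 (fully open); "finger_force": force on a finger pad.
Only numpy, scipy, OpenCV 4.12 (cv2) and the standard library are available. Lean on these libraries where they do the work, as an engineer would, in place of code of your own. Each camera call takes 0.05 s, during which the arm holds its last target. There are 200 camera calls.

TASK

With the ball dispenser upright, turn the white cap on its clear tube to the smallest hole that lets the balls inside through, and only at that setting tip the dispenser over so that all three roll out into the plywood tray, which has to be moved flat on the bench under its mouth beforehand. Then swing the dispenser back upright, with the cap left at that hole. Leave the balls in the spare tube and everything else on the bench where they are.

Things in the scene. Friction and masses are not known exactly. Their poses are not given: they have to be found in the camera images.
- dispenser: green steel bench stand (fixed) of the tilting dispenser: base plate 170 x 215 x 12 mm, two uprights 177 mm apart, 202 mm high. Origin on the bench, straight below the tilt axis, which lies 180 mm up, along y; -x points the way the mouth tips, +x is the back, z up. The base plate reaches 30 mm in front (-x) of the origin and 140 mm behind; a hand knob stands 130 mm out on +y
- canister (a joint): tilt of the dispenser's carrier with tube and cap, rad: 0 = upright, at its rear stop; grows as the mouth tips over to the stand's -x; front stop at 2.094 (120 degrees). Stiff hinge (about 0.45 N m), stays where it is left
- tube_mid (a point): middle of the clear tube on the carrier (outside 52, inside 44, 140 mm deep), 42 mm in front (-x) of the tilt axis and 10 mm above it when upright. It holds three balls one on another. Fully tipped, its mouth hangs 90 mm above the bench, 55 mm in front of the tilt axis, the cap's lowest edge at 65 mm; balls roll out forward (-x) and down. A tray square to the stand, near wall 50 mm in front of the tilt axis, catches them
- tip_bar (a point): middle of the black tipping bar fixed by two steel arms to the back of the carrier: round, diameter 14 mm, parallel to the tilt axis, 80 mm free between the arms. Upright it lies 124 mm behind (+x) and 78 mm above the tilt axis, 38 mm clear of the cap's edge; axes then as the stand's. Pushed up, over and down it goes round the tilt axis in an arc of radius 146 mm
- dial (a joint): angle of the white cap on the tube's mouth, rad, anticlockwise from above positive, -2.6 to 2.6. Three holes 120 degrees apart; only the one over the tube (front of the cap, -x side) is in use. 0: the 24 mm hole is there; +2.094: the 38 mm hole; -2.094: the 48 mm hole; in line within 0.1 rad. Stiff (about 0.12 N m), stays where left
- dial_top (a point): centre of the cap's upper face (disc diameter 158 mm, 6 mm thick), its turning axis; when upright straight above the tilt axis by 89 mm. A steel hub of radius 12 mm stands 9 mm above it
- fin0 (a point): middle of one of three orange thumb fins on the cap, midway between holes: each 36 mm long radially (38 to 74 mm from the centre), 10 mm thick, 24 mm high; this point 12 mm above the cap's face, 56 mm from the centre. This fin is 60 degrees anticlockwise from the 24 mm hole, before the 48 mm hole
- fin1 (a point): the same on the fin opposite the 24 mm hole
- fin2 (a point): the same on the fin between the 24 and the 38 mm hole
- tray_mid (a point): loose plywood tray 180 (its x) x 130 (its y) x 50 mm high, walls and floor 9 mm thick, 0.4 kg: its centre, half-way up (25 mm above the bench), z up
- spare_mid (a point): middle of the clear spare tube, the same size, open at the top, floor 120 mm above the bench, fixed on a 104 mm stack of boards 260 x 160 mm which runs along this point's x; this point 190 mm above the bench
- ball33_0_center (a point): centre of a wooden knob ball of diameter 33 mm. Either all three 33 mm balls are in the dispenser's tube and the three 40 mm balls in the spare tube, or the other way round
- ball33_1_center (a point): centre of a wooden knob ball of diameter 33 mm
- ball33_2_center (a point): centre of a wooden knob ball of diameter 33 mm
- ball40_0_center (a point): centre of a wooden knob ball of diameter 40 mm. Either all three 33 mm balls are in the dispenser's tube and the three 40 mm balls in the spare tube, or the other way round
- ball40_1_center (a point): centre of a wooden knob ball of diameter 40 mm
- ball40_2_center (a point): centre of a wooden knob ball of diameter 40 mm
- filler_mid (a point): jar of wood filler, yellow with an orange lid, diameter 64, 95 mm high: its centre, 47 mm up; bystander
- cork: cork sanding block 120 (x) x 60 (y) x 32 mm; origin at the centre of its underside; bystander
- sander: random-orbit sander standing on its round pad (diameter 125, 150 mm high), dust box 62 mm wide reaching 180 mm to its +x; origin under the pad's centre; bystander
- tape: yellow tape measure 72 (x) x 36 (y) x 66 mm; origin at the centre of its underside; bystander
- wax: round wax tin, diameter 84, 70 mm high; origin at the centre of its underside; bystander
- clamp: bar clamp lying flat, bar 250 mm along its x, red jaws and screw reaching 80 mm to its +y, 30 mm high; origin at the bar's middle, on the bench; bystander

How it is judged:
On the way, in this order (a step that is already met when the one before it is completed fails the run):
1. the cap is set to the hole that fits the balls in the dispenser while it stands upright (((distance between ball40_0_center and spare_mid below 0.12 m and value of joint dial between 1.994 and 2.194 rad) or (distance between ball33_0_center and spare_mid below 0.12 m and value of joint dial between -2.194 and -1.994 rad)) and value of joint canister below 0.3 rad), for 0.2 s.
2. the dispenser is tipped past level at that setting (((distance between ball40_0_center and spare_mid below 0.12 m and value of joint dial between 1.994 and 2.194 rad) or (distance between ball33_0_center and spare_mid below 0.12 m and value of joint dial between -2.194 and -1.994 rad)) and value of joint canister above 1.6 rad), for 0.2 s.
At the end, for the whole second after the job is handed in: The dispenser's three balls in the tray, tray flat on the bench, dispenser upright within 0.12 rad, cap within 0.1 rad of the fitting hole (+2.094 for 33 mm balls, -2.094 for 40 mm), the other three balls in the spare tube ((((distance between ball40_0_center and spare_mid below 0.12 m and value of joint dial between 1.994 and 2.194 rad) and (x of ball33_0_center in the frame of tray_mid between -0.081 and 0.081 m and y of ball33_0_center in the frame of tray_mid between -0.056 and 0.056 m and z of ball33_0_center in the frame of tray_mid below 0.035 m and x of ball40_0_center in the frame of spare_mid between -0.03 and 0.03 m and y of ball40_0_center in the frame of spare_mid between -0.03 and 0.03 m and z of ball40_0_center in the frame of spare_mid between -0.08 and 0.08 m) and (x of ball33_1_center in the frame of tray_mid between -0.081 and 0.081 m and y of ball33_1_center in the frame of tray_mid between -0.056 and 0.056 m and z of ball33_1_center in the frame of tray_mid below 0.035 m and x of ball40_1_center in the frame of spare_mid between -0.03 and 0.03 m and y of ball40_1_center in the frame of spare_mid between -0.03 and 0.03 m and z of ball40_1_center in the frame of spare_mid between -0.08 and 0.08 m) and (x of ball33_2_center in the frame of tray_mid between -0.081 and 0.081 m and y of ball33_2_center in the frame of tray_mid between -0.056 and 0.056 m and z of ball33_2_center in the frame of tray_mid below 0.035 m and x of ball40_2_center in the frame of spare_mid between -0.03 and 0.03 m and y of ball40_2_center in the frame of spare_mid between -0.03 and 0.03 m and z of ball40_2_center in the frame of spare_mid between -0.08 and 0.08 m)) or ((distance between ball33_0_center and spare_mid below 0.12 m and value of joint dial between -2.194 and -1.994 rad) and (x of ball40_0_center in the frame of tray_mid between -0.081 and 0.081 m and y of ball40_0_center in the frame of tray_mid between -0.056 and 0.056 m and z of ball40_0_center in the frame of tray_mid below 0.035 m and x of ball33_0_center in the frame of spare_mid between -0.03 and 0.03 m and y of ball33_0_center in the frame of spare_mid between -0.03 and 0.03 m and z of ball33_0_center in the frame of spare_mid between -0.08 and 0.08 m) and (x of ball40_1_center in the frame of tray_mid between -0.081 and 0.081 m and y of ball40_1_center in the frame of tray_mid between -0.056 and 0.056 m and z of ball40_1_center in the frame of tray_mid below 0.035 m and x of ball33_1_center in the frame of spare_mid between -0.03 and 0.03 m and y of ball33_1_center in the frame of spare_mid between -0.03 and 0.03 m and z of ball33_1_center in the frame of spare_mid between -0.08 and 0.08 m) and (x of ball40_2_center in the frame of tray_mid between -0.081 and 0.081 m and y of ball40_2_center in the frame of tray_mid between -0.056 and 0.056 m and z of ball40_2_center in the frame of tray_mid below 0.035 m and x of ball33_2_center in the frame of spare_mid between -0.03 and 0.03 m and y of ball33_2_center in the frame of spare_mid between -0.03 and 0.03 m and z of ball33_2_center in the frame of spare_mid between -0.08 and 0.08 m))) and value of joint canister below 0.12 rad and angle between tray_mid's own z axis and vertical below 0.06 rad and height (world z) of tray_mid between 0.015 and 0.035 m); the robot touches nothing.
It fails at once if the dispenser is tipped past 0.9 rad with the cap not at the fitting hole (value of joint canister above 0.9 rad and not ((distance between ball40_0_center and spare_mid below 0.12 m and value of joint dial between 1.994 and 2.194 rad) or (distance between ball33_0_center and spare_mid below 0.12 m and value of joint dial between -2.194 and -1.994 rad))).
It fails at once if a bystander (filler jar, cork block, sander, tape, wax tin, clamp) is moved more than 25 mm (distance of any of filler_mid, cork, sander, tape, wax, clamp from where it was at the start of the episode above 0.025 m).
It also fails if it takes over 72 s, if anything falls off the work surface, if the arm or the gripper's body presses on something with over 40 N, if the wrist force passes 120 N, or if a joint passes its speed limit or range.

## Working session

There is one attempt and no reset: what is moved stays moved. The work goes in short steps, Python scripts to look and compute and a shell command to move; the robot and the scene stay as the last step left them, time stands still between calls to the robot, and variables do not carry over. Pictures are saved under pics/ and viewed, at most 10 in all, crops included, and the job is handed in when it is done.

```bash
mkdir -p pics
cat > h.py <<'E'
import numpy as np, cv2, json
from plant import sensors, imaging, job, models, bot
def save(cam,name):
    im=imaging.grab_frame(cam); cv2.imwrite('pics/'+name,im[:,:,::-1]); return im
def ray(cam,u,v):
    c=imaging.get_calibration(cam)
    xd=np.array([(u-c['cx'])/c['fx'],(v-c['cy'])/c['fy']]); x=xd.copy()
    for _ in range(20): x=xd/(1+c['k1']*(x@x))
    R=np.array(c['R']);t=np.array(c['t'])
    return -R.T@t, R.T@np.array([x[0],x[1],1.])
def onz(cam,u,v,z):
    o,d=ray(cam,u,v); return o+d*(z-o[2])/d[2]
def proj(cam,X):
    c=imaging.get_calibration(cam); p=np.array(c['R'])@X+np.array(c['t']); x=p[:2]/p[2]; x=x*(1+c['k1']*(x@x))
    return np.array([c['cx']+c['fx']*x[0],c['cy']+c['fy']*x[1]])
E
python3 - <<'E'
from h import *
a=save('top','t0.png');b=save('side','s0.png')
for c in('top','side'):
    k=imaging.get_calibration(c);print(c,{q:np.round(k[q],3).tolist() for q in k})
s=sensors.state();print(s['tool_pos'],np.round(s['eef_rot'],3),s['time_s'],bot.nose_length)
for q in ['dispenser','dial_top','fin0','tip_bar','tray_mid','spare_mid','ball33_0_center','ball40_0_center','filler_mid','cork','sander','tape','wax','clamp']:
    for c in('top','side'):
        print(q,c,[(round(r['confidence'],2),np.round(r['bbox']).tolist()) for r in models.silhouettes(c,q)[:4]])
E
```

```text
top {'fx': 447.645, 'fy': 447.645, 'cx': 257.914, 'cy': 194.45, 'k1': -0.038, 'R': [[-0.009, -1.0, 0.011], [-0.997, 0.008, -0.078], [0.078, -0.012, -0.997]], 't': [0.067, 0.563, 1.497]}
side {'fx': 361.942, 'fy': 361.942, 'cx': 259.04, 'cy': 197.184, 'k1': -0.109, 'R': [[-0.988, -0.154, 0.011], [-0.122, 0.739, -0.663], [0.094, -0.656, -0.749]], 't': [0.545, 0.12, 1.406]}
[0.20414915 0.61647735 0.19543497] [[-0.949  0.314 -0.001]
 [ 0.314  0.949 -0.002]
 [ 0.    -0.002 -1.   ]] 0.1 0.019
dispenser top [(0.79, [191.0, 213.0, 72.0, 79.0])]
dispenser side []
dial_top top [(0.66, [199.0, 208.0, 54.0, 55.0]), (0.34, [310.0, 204.0, 24.0, 21.0])]
dial_top side [(0.59, [262.0, 216.0, 53.0, 43.0]), (0.34, [261.0, 247.0, 78.0, 106.0])]
fin0 top [(0.65, [198.0, 208.0, 55.0, 57.0]), (0.18, [339.0, 139.0, 42.0, 26.0])]
fin0 side [(0.82, [264.0, 216.0, 50.0, 47.0])]
tip_bar top [(0.59, [192.0, 210.0, 74.0, 57.0])]
tip_bar side [(0.84, [264.0, 224.0, 52.0, 63.0])]
tray_mid top [(0.95, [362.0, 205.0, 62.0, 52.0]), (0.29, [188.0, 208.0, 75.0, 59.0])]
tray_mid side []
spare_mid top [(0.65, [122.0, 200.
[... 212 characters left out ...]
[(0.66, [312.0, 202.0, 26.0, 19.0])]
filler_mid side [(0.84, [268.0, 183.0, 16.0, 29.0])]
cork top [(0.65, [337.0, 138.0, 41.0, 27.0])]
cork side [(0.6, [223.0, 168.0, 26.0, 28.0])]
sander top [(0.94, [366.0, 299.0, 44.0, 71.0]), (0.32, [310.0, 202.0, 26.0, 20.0])]
sander side [(0.65, [344.0, 161.0, 60.0, 38.0])]
tape top [(0.49, [337.0, 138.0, 39.0, 31.0])]
tape side [(0.5, [207.0, 198.0, 24.0, 18.0]), (0.43, [274.0, 161.0, 31.0, 38.0])]
wax top [(0.98, [197.0, 268.0, 28.0, 27.0]), (0.38, [200.0, 208.0, 54.0, 55.0])]
wax side [(0.92, [315.0, 274.0, 24.0, 28.0]), (0.53, [263.0, 217.0, 55.0, 52.0])]
clamp top [(0.85, [204.0, 125.0, 86.0, 29.0])]
clamp side [(0.61, [177.0, 253.0, 40.0, 74.0])]
```

Run:
```python
import cv2
a=cv2.imread('pics/t0.png')[90:350,70:430];b=cv2.imread('pics/s0.png')[130:384,130:400]
cv2.imwrite('pics/t0c.png',cv2.resize(a,None,fx=2.2,fy=2.2,interpolation=3));cv2.imwrite('pics/s0c.png',cv2.resize(b,None,fx=2.3,fy=2.3,interpolation=3))
```

```text
(no output)
```

View pics/t0c.png

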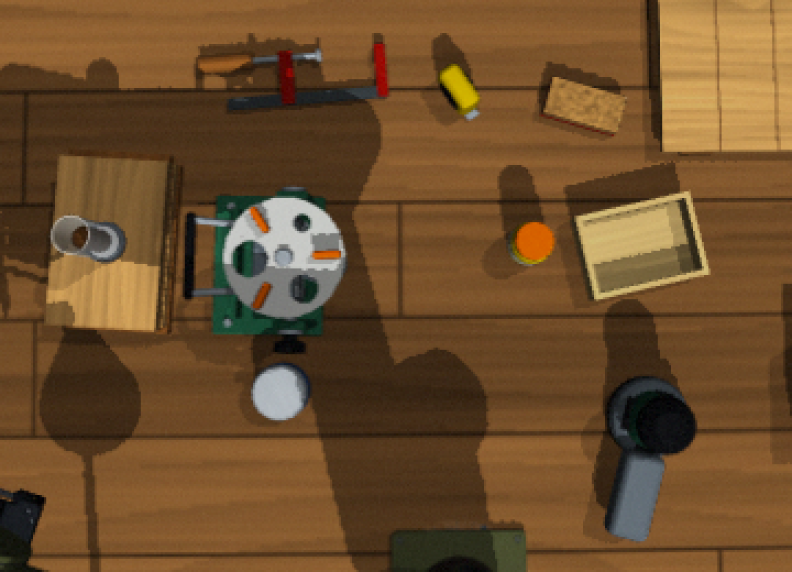

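View pics/s0c.png

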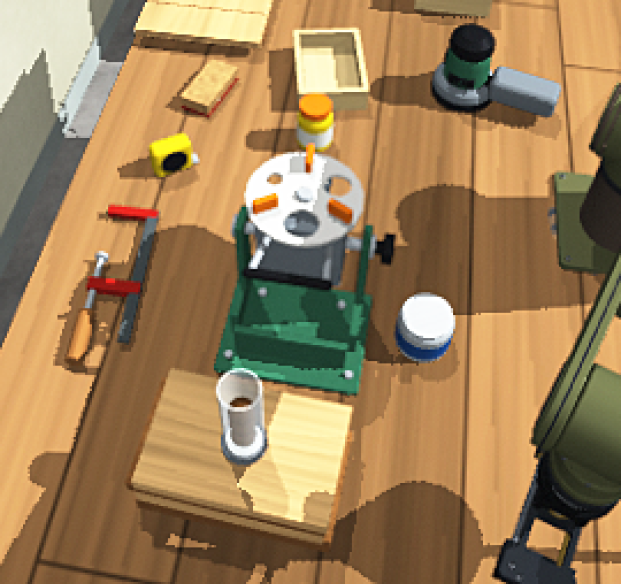

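Top view: the tray is at the right and the jar lies between it and the dispenser. The mouth tips toward world -y and a fin is at the front, so the dial is about +60°. Next I localise everything and look into the spare tube with the wrist camera.

Run:
```python
from h import *
def c2p(u,v): return u/2.2+70-.25, v/2.2+90-.25
print('capc',onz('top',*c2p(284,256),.269),'hub',onz('top',*c2p(284,256),.278))
for n,p,z in [('bar a',(190,215),.258),('bar b',(190,297),.258),('spare rim',(72,235),.26),('spare base',(105,242),.125),('jar',(534,242),.095),('wax',(280,392),.07),('pad',(642,412),.02),
  ('trayTL',(577,217),.05),('trayTR',(687,194),.05),('trayBR',(709,274),.05),('trayBL',(596,300),.05),('fin2',(326,254),.29),('fin0',(259,219),.29),('fin1',(262,295),.29),
  ('baseTR',(324,197),.012),('baseBR',(324,333),.012),('baseBL',(214,333),.012),('h24',(302,222),.269),('h38',(304,288),.269),('h48',(250,257),.269)]:
    print(n,np.round(onz('top',*c2p(*p),z),3))
def s2p(u,v): return u/2.3+130, v/2.3+130
for n,p,z in [('hub',(304,190),.278),('sparerim',(241,387),.26),('jar',(316,107),.095)]: print('side',n,np.round(onz('side',*s2p(*p),z),3))
k=imaging.get_calibration('wrist');print({q:np.round(k[q],3).tolist() for q in k})
```

```text
capc [0.51211806 0.23236696 0.269     ] hub [0.51164057 0.23128115 0.278     ]
bar a [0.567 0.356 0.258]
bar b [0.461 0.355 0.258]
spare rim [0.542 0.509 0.26 ]
spare base [0.542 0.507 0.125]
jar [ 0.539 -0.113  0.095]
wax [0.322 0.262 0.07 ]
pad [ 0.282 -0.285  0.02 ]
trayTL [ 0.579 -0.185  0.05 ]
trayTR [ 0.613 -0.355  0.05 ]
trayBR [ 0.491 -0.385  0.05 ]
trayBL [ 0.453 -0.212  0.05 ]
fin2 [0.513 0.177 0.29 ]
fin0 [0.558 0.262 0.29 ]
fin1 [0.462 0.258 0.29 ]
baseTR [0.617 0.201 0.012]
baseBR [0.407 0.202 0.012]
baseBL [0.408 0.371 0.012]
h24 [0.556 0.209 0.269]
h38 [0.471 0.207 0.269]
h48 [0.511 0.276 0.269]
side hub [0.508 0.235 0.278]
side sparerim [0.538 0.513 0.26 ]
side jar [ 0.534 -0.101  0.095]
{'fx': 310.212, 'fy': 310.212, 'cx': 254.921, 'cy': 190.283, 'k1': 0.026, 'hand_eye': [[-0.001, -0.954, -0.298, 0.085], [1.0, -0.0, -0.001, 0.0], [0.0, -0.298, 0.954, -0.188], [0.0, 0.0, 0.0, 1.0]]}
```

```bash
python3 -m inch '[{"x":-0.02,"z":-0.03},{"x":-0.035,"z":-0.03},{"x":-0.042,"z":-0.025},{"x":-0.042,"z":-0.02},{"x":-0.042,"z":-0.02},{"x":-0.042,"z":-0.02},{"x":-0.043,"z":-0.02},{"x":-0.043}]'; python3 -m inch '[{"x":-0.043},{"x":0},{"x":0}]'
python3 - <<'E'
from h import *
s=sensors.state();print(s['tool_pos'],s['time_s'])
im=save('wrist','w1.png')
cv2.imwrite('pics/w1c.png',im[:,:,::-1])
E
```

```text
[0.20437953 0.61700926 0.19653454] 1.5schema error: expected keys x, y, z, wx, wy, wz, fingers
schema error: expected keys x, y, z, wx, wy, wz, fingers
```

View pics/w1.png

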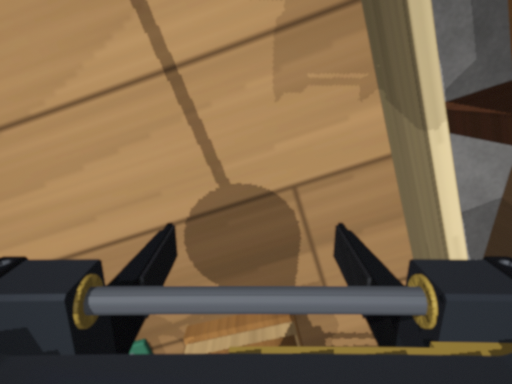

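```bash
python3 -m inch '[{"x":-0.02,"y":0,"z":-0.03,"wx":0,"wy":0,"wz":0,"fingers":1},{"x":-0.035,"y":0,"z":-0.03,"wx":0,"wy":0,"wz":0,"fingers":1},{"x":-0.042,"y":0,"z":-0.025,"wx":0,"wy":0,"wz":0,"fingers":1},{"x":-0.042,"y":0,"z":-0.02,"wx":0,"wy":0,"wz":0,"fingers":1},{"x":-0.042,"y":0,"z":-0.02,"wx":0,"wy":0,"wz":0,"fingers":1},{"x":-0.042,"y":0,"z":-0.02,"wx":0,"wy":0,"wz":0,"fingers":1},{"x":-0.043,"y":0,"z":-0.02,"wx":0,"wy":0,"wz":0,"fingers":1},{"x":-0.043,"y":0,"z":0,"wx":0,"wy":0,"wz":0,"fingers":1}]'; python3 -m inch '[{"x":-0.043,"y":0,"z":0,"wx":0,"wy":0,"wz":0,"fingers":1},{"x":0,"y":0,"z":0,"wx":0,"wy":0,"wz":0,"fingers":1},{"x":0,"y":0,"z":0,"wx":0,"wy":0,"wz":0,"fingers":1}]'
python3 - <<'E'
from h import *
s=sensors.state();print(s['tool_pos'],s['time_s'])
im=save('wrist','w2.png')
E
```

```text
time_s: 2.35
tool_pos: [0.5, 0.5199, 0.3663]
eef_rot: [[-0.949, 0.314, 0.005], [0.314, 0.949, 0.005], [-0.003, 0.006, -1.0]]
contact_force: [-0.1, -0.4, 0.6]
finger_gap: 1.003
finger_force: 0.0
time_s: 2.65
tool_pos: [0.5393, 0.5058, 0.3606]
eef_rot: [[-0.949, 0.316, -0.001], [0.316, 0.949, -0.001], [0.001, -0.001, -1.0]]
contact_force: [0.4, 0.3, 0.6]
finger_gap: 1.002
finger_force: 0.0
[0.53925363 0.50577599 0.36063348] 2.65
```

View pics/w2.png

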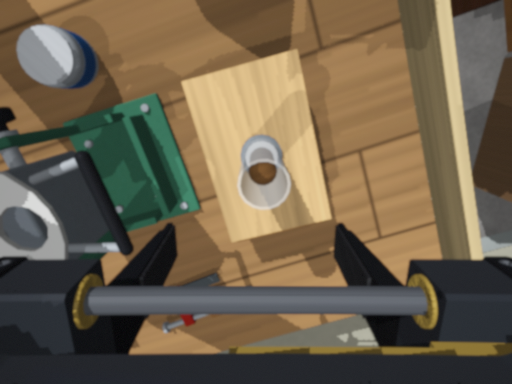

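Run:
```python
from h import *
im=cv2.imread('pics/w2.png'); cv2.imwrite('pics/w2c.png',cv2.resize(im[125:220,225:305],None,fx=6,fy=6,interpolation=3))
k=imaging.get_calibration('wrist');T=np.array(k['hand_eye']);s=sensors.state();Rw=np.array(s['eef_rot'])
def pw(X):
    p=np.linalg.inv(T)@np.r_[Rw.T@(X-s['tool_pos']),1];return np.array([k['cx']+k['fx']*p[0]/p[2],k['cy']+k['fy']*p[1]/p[2]]),p[2]
for z,d in [(.26,.052),(.26,.044),(.12+.1,.04),(.12+.017+.062,.033),(.12+.0165+.055,.033)]:
    q,p=pw(np.array([.54,.509,z]));print(z,q,k['fx']*d/p)
```

```text
0.26 [257.84552972 186.20060511] 53.55455988453739
0.26 [257.84552972 186.20060511] 45.31539682537779
0.22 [257.55121567 175.78723687] 36.56032109650792
0.199 [257.4217363  171.20602059] 28.47982500401587
0.1915 [257.3789259  169.69131066] 27.923551678727193
```

View pics/w2c.png

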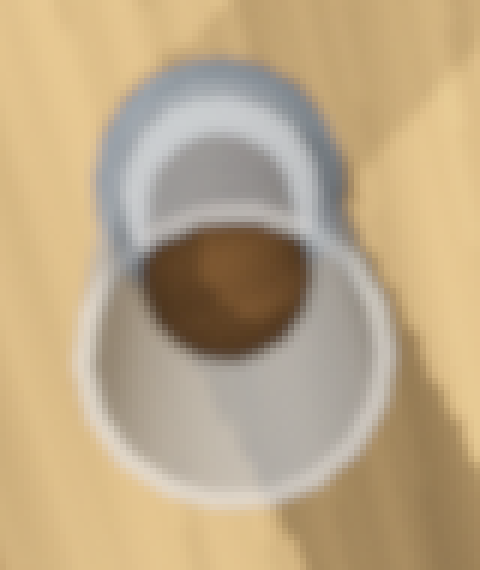

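The spare tube's ball is about 27.5 px wide, and its lower edge is level with the rim centre. That means 33 mm balls in the spare tube and 40 mm balls in the dispenser. The cap must go to -2.094, a clockwise turn of about 180° from +60°. I'll grip fin1 on the back-left and carry it round.

```bash
python3 -m inch '[{"x":0,"y":-0.03,"z":0,"wx":0,"wy":0,"wz":0,"fingers":0},{"x":0,"y":-0.043,"z":0,"wx":0,"wy":0,"wz":0,"fingers":0},{"x":0,"y":-0.045,"z":0,"wx":0,"wy":0,"wz":0,"fingers":0},{"x":0,"y":-0.045,"z":0,"wx":0,"wy":0,"wz":0,"fingers":0},{"x":0,"y":-0.045,"z":0,"wx":0,"wy":0,"wz":0,"fingers":0},{"x":-0.0046,"y":-0.04,"z":0,"wx":0,"wy":0,"wz":0,"fingers":0},{"x":0,"y":-0.011,"z":0,"wx":0,"wy":0,"wz":0.14,"fingers":0},{"x":0,"y":0,"z":0,"wx":0,"wy":0,"wz":0.027,"fingers":0}]';python3 -m inch '[{"x":0,"y":0,"z":0,"wx":0,"wy":0,"wz":0,"fingers":0},{"x":0,"y":0,"z":0,"wx":0,"wy":0,"wz":0,"fingers":0}]'
cat >> h.py <<'E'
def wr(u,v,z,s):
    k=imaging.get_calibration('wrist');T=np.array(k['hand_eye']);R=np.array(s['eef_rot'])
    xd=np.array([(u-k['cx'])/k['fx'],(v-k['cy'])/k['fy']]); x=xd.copy()
    for _ in range(20): x=xd/(1+k['k1']*(x@x))
    o=np.array(s['tool_pos'])+R@T[:3,3]; d=R@T[:3,:3]@np.r_[x,1]
    return o+d*(z-o[2])/d[2]
E
python3 - <<'E'
from h import *
s=sensors.state();im=save('wrist','w3.png')
hsv=cv2.cvtColor(im,cv2.COLOR_RGB2HSV)
m=((hsv[...,0]>5)&(hsv[...,0]<16)&(hsv[...,1]>200)&(hsv[...,2]>110)).astype(np.uint8)
n,l,st,ce=cv2.connectedComponentsWithStats(m)
for i in range(1,n):
    if st[i,4]>80:
        r=cv2.minAreaRect(np.argwhere(l==i)[:,::-1].astype(np.float32));print(ce[i],st[i,4],r, wr(*r[0],.288,s))
E
```

```text
time_s: 3.5
tool_pos: [0.4601, 0.2587, 0.3627]
eef_rot: [[-0.883, 0.469, 0.002], [0.469, 0.883, 0.001], [-0.001, 0.002, -1.0]]
contact_force: [-0.5, 1.0, 0.5]
finger_gap: 0.503
finger_force: 0.0
time_s: 3.7
tool_pos: [0.4611, 0.2602, 0.3615]
eef_rot: [[-0.885, 0.465, -0.0], [0.465, 0.885, 0.0], [0.0, 0.0, -1.0]]
contact_force: [-0.5, -0.0, 0.1]
finger_gap: 0.498
finger_force: 0.0
```

View pics/w3.png

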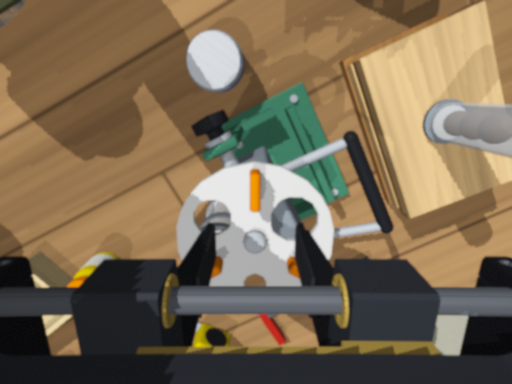

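Run:
```python
from h import *
s=sensors.state()
for n,p,z in [('fin out',(255,170),.293),('fin in',(255,209),.293),('hub',(255,240),.278),('bar a',(350,135),.258),('bar b',(388,227),.258)]: print(n,wr(*p,z,s))
```

```text
fin out [0.44077613 0.27120125 0.293     ]
fin in [0.47198649 0.25478456 0.293     ]
hub [0.50520515 0.23730509 0.278     ]
bar a [0.45983356 0.36073602 0.258     ]
bar b [0.56369178 0.3589784  0.258     ]
```

```bash
python3 -m inch '[{"x":0.003,"y":0,"z":0.02,"wx":0,"wy":0,"wz":0,"fingers":0},{"x":0,"y":0,"z":0.02,"wx":0,"wy":0,"wz":0,"fingers":0},{"x":0,"y":0,"z":0.02,"wx":0,"wy":0,"wz":0,"fingers":0},{"x":0,"y":0,"z":0.0055,"wx":0,"wy":0,"wz":0,"fingers":0},{"x":0,"y":0,"z":0,"wx":0,"wy":0,"wz":0,"fingers":0},{"x":0,"y":0,"z":0,"wx":0,"wy":0,"wz":0,"fingers":-1},{"x":0,"y":0,"z":0,"wx":0,"wy":0,"wz":0,"fingers":-1},{"x":0,"y":0,"z":0,"wx":0,"wy":0,"wz":0,"fingers":-1}]';python3 -m inch '[{"x":0,"y":0,"z":0,"wx":0,"wy":0,"wz":0,"fingers":-1},{"x":0,"y":0,"z":0,"wx":0,"wy":0,"wz":0,"fingers":-1}]'
```

```text
time_s: 4.55
tool_pos: [0.4593, 0.2607, 0.2973]
eef_rot: [[-0.884, 0.468, 0.002], [0.468, 0.884, 0.001], [-0.001, 0.002, -1.0]]
contact_force: [0.5, 0.3, 0.4]
finger_gap: 0.306
finger_force: 0.0
time_s: 4.75
tool_pos: [0.459, 0.2604, 0.2965]
eef_rot: [[-0.884, 0.468, 0.001], [0.468, 0.884, 0.0], [-0.0, 0.0, -1.0]]
contact_force: [-0.3, -0.6, -0.7]
finger_gap: 0.136
finger_force: 0.0
```

Still closing; let it finish, then start turning.

```bash
python3 -m inch '[{"x":0,"y":0,"z":0,"wx":0,"wy":0,"wz":0,"fingers":-1},{"x":0,"y":0,"z":0,"wx":0,"wy":0,"wz":0,"fingers":-1},{"x":-0.0005,"y":0.0078,"z":0,"wx":0,"wy":0,"wz":0.14,"fingers":-1},{"x":-0.0005,"y":0.0078,"z":0,"wx":0,"wy":0,"wz":0.14,"fingers":-1},{"x":-0.0005,"y":0.0078,"z":0,"wx":0,"wy":0,"wz":0.14,"fingers":-1},{"x":-0.0005,"y":0.0078,"z":0,"wx":0,"wy":0,"wz":0.14,"fingers":-1},{"x":0,"y":0,"z":0,"wx":0,"wy":0,"wz":0,"fingers":-1}]'
python3 - <<'E'
from h import *
s=sensors.state();print(s['wrist_torque'],s['joints'])
E
```

```text
time_s: 5.45
tool_pos: [0.4804, 0.2831, 0.2958]
eef_rot: [[-0.501, 0.866, -0.0], [0.866, 0.501, -0.0], [0.0, -0.0, -1.0]]
contact_force: [0.1, 0.1, -0.3]
finger_gap: 0.006
finger_force: 0.0
[-0.11411571 -0.03317336 -0.01820722] [ 4.36143154e-01 -1.23710721e-01  1.73324269e+00 -1.28496779e-05
  1.53250764e+00 -8.82975153e-02]
```

Run:
```python
from h import *
save('wrist','w4.png');save('side','s4.png')
a=cv2.imread('pics/w4.png')[100:300,130:380];b=cv2.imread('pics/s4.png')[170:300,190:340]
a=cv2.resize(a,(480,384));b=cv2.resize(b,(320,277));o=np.zeros((384,800,3),np.uint8);o[:,:480]=a;o[:277,480:]=b;cv2.imwrite('pics/c4.png',o)
```

```text
(no output)
```

View pics/c4.png

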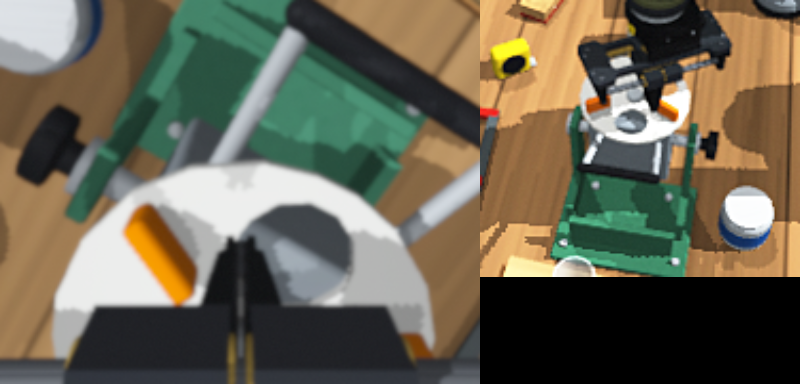

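Run:
```python
from h import *
def segs(f,box):
    im=cv2.imread('pics/'+f); h=cv2.cvtColor(im,cv2.COLOR_BGR2HSV)
    m=((h[...,0]>8)&(h[...,0]<20)&(h[...,1]>215)&(h[...,2]>100)).astype(np.uint8)
    n,l,st,ce=cv2.connectedComponentsWithStats(m)
    for i in range(1,n):
        x,y,w,hh,a=st[i]
        if a>12 and box[0]<ce[i][0]<box[1] and box[2]<ce[i][1]<box[3]:
            r=cv2.minAreaRect(np.argwhere(l==i)[:,::-1].astype(np.float32));print(f,np.round(ce[i],1),a,np.round(r[0],1),np.round(r[1],1),round(r[2]))
segs('w3.png',(150,350,150,290));segs('w4.png',(150,380,150,290));segs('t0.png',(160,240,170,240));segs('s0.png',(220,300,180,250));segs('s4.png',(220,310,180,250))
```

```text
w3.png [254.5 190.2] 304 [254.5 190. ] [38.  7.] 90
w3.png [216.3 267.2] 99 [216.8 267.3] [ 6.6 18.3] 18
w3.png [293.  266.6] 109 [292.6 267. ] [18.2  7. ] 76
w4.png [213.8 231.6] 844 [214.3 232. ] [51.2 18.2] 54
w4.png [347.1 279.8] 61 [346.8 280. ] [13.6  5.8] 56
t0.png [187.4 189.3] 33 [187.4 189.4] [11.6  2.5] 56
t0.png [217.9 205.2] 37 [218.5 205.5] [11.  3.] 0
t0.png [188.4 224. ] 36 [188.5 224. ] [ 2.7 12.1] 27
s0.png [263.7 200.8] 13 [264. 201.] [6. 2.] 90
s0.png [244.6 218.5] 44 [244.8 217.9] [ 5.  11.1] 69
s0.png [277.4 221.2] 55 [277.5 221.2] [11.  5.] 31
s4.png [243.8 218.6] 42 [244.9 218.1] [ 5.1 11.1] 72
s4.png [277.6 221.8] 43 [277.3 221.7] [10.5  4.5] 32
```

Run:
```python
from h import *
s4=sensors.state()
y=np.radians(152.28);c,sn=np.cos(y),np.sin(y)
s3=dict(tool_pos=np.array([.4611,.2602,.3615]),eef_rot=np.array([[c,sn,0],[sn,-c,0],[0,0,-1.]]))
def wray(u,v,s):
    a=wr(u,v,.3,s);b=wr(u,v,.2,s);return a,(b-a)
L={'w3':wray(254.5,190,s3),'w4':wray(213.8,231.6,s4),'t':ray('top',188.4,224),'s':ray('side',277.4,221.2)}
def tri(k):
    A=np.zeros((3,3));b=np.zeros(3)
    for q in k:
        o,d=L[q];d=d/np.linalg.norm(d);P=np.eye(3)-np.outer(d,d);A+=P;b+=P@o
    X=np.linalg.solve(A,b);print(k,np.round(X,4),[round(float(np.linalg.norm((np.eye(3)-np.outer(d,d)/(d@d))@(X-o)))*1000,1) for o,d in [L[q] for q in k]])
tri(['w3','w4']);tri(['t','s']);tri(['w3','t']);tri(['w3','s']);tri(['w3','w4','t','s'])
for z in (.27,.28,.29,.3): print(z,[np.round((o+d*(z-o[2])/d[2])[:2],4) for o,d in L.values()])
```

```text
['w3', 'w4'] [0.4589 0.2608 0.2821] [0.1, 0.1]
['t', 's'] [0.4604 0.2603 0.2789] [1.3, 1.3]
['w3', 't'] [0.4612 0.2603 0.2759] [0.7, 0.7]
['w3', 's'] [0.4594 0.2605 0.2795] [0.4, 0.4]
['w3', 'w4', 't', 's'] [0.4599 0.2601 0.2791] [0.2, 1.0, 1.8, 0.9]
0.27 [array([0.4623, 0.259 ]), array([0.4602, 0.2551]), array([0.4618, 0.2616]), array([0.4594, 0.2534])]
0.28 [array([0.4596, 0.2604]), array([0.4591, 0.2598]), array([0.4617, 0.2602]), array([0.459 , 0.2611])]
0.29 [array([0.4568, 0.2619]), array([0.458 , 0.2646]), array([0.4615, 0.2587]), array([0.4585, 0.2689])]
0.3 [array([0.4541, 0.2634]), array([0.4569, 0.2693]), array([0.4614, 0.2573]), array([0.4581, 0.2767])]
```

```bash
python3 -m inch '[{"x":0,"y":0,"z":-0.025,"wx":0,"wy":0,"wz":0,"fingers":0},{"x":-0.009,"y":-0.0294,"z":0,"wx":0,"wy":0,"wz":0,"fingers":0},{"x":0,"y":0,"z":0,"wx":0,"wy":0,"wz":-0.14,"fingers":0},{"x":0,"y":0,"z":0,"wx":0,"wy":0,"wz":-0.14,"fingers":0},{"x":0,"y":0,"z":0,"wx":0,"wy":0,"wz":-0.14,"fingers":0},{"x":0,"y":0,"z":0,"wx":0,"wy":0,"wz":-0.14,"fingers":0},{"x":0,"y":0,"z":0.02,"wx":0,"wy":0,"wz":0,"fingers":0},{"x":0,"y":0,"z":0,"wx":0,"wy":0,"wz":0,"fingers":0}]'; python3 -m inch '[{"x":0,"y":0,"z":0.007,"wx":0,"wy":0,"wz":0,"fingers":0},{"x":0,"y":0,"z":0,"wx":0,"wy":0,"wz":0,"fingers":0}]';  python3 -m inch '[{"x":0,"y":0,"z":0.004,"wx":0,"wy":0,"wz":0,"fingers":0},{"x":0,"y":0,"z":0,"wx":0,"wy":0,"wz":0,"fingers":0}]'
```

```text
time_s: 6.35
tool_pos: [0.4578, 0.2596, 0.2985]
eef_rot: [[-0.885, 0.466, -0.004], [0.466, 0.885, -0.002], [0.003, -0.003, -1.0]]
contact_force: [0.5, -0.0, -0.3]
finger_gap: 0.498
finger_force: 0.0
time_s: 6.55
tool_pos: [0.4588, 0.2601, 0.2935]
eef_rot: [[-0.884, 0.467, -0.001], [0.467, 0.884, -0.0], [0.001, -0.001, -1.0]]
contact_force: [-0.2, 0.2, 0.3]
finger_gap: 0.494
finger_force: 0.0
time_s: 6.75
tool_pos: [0.4591, 0.2603, 0.2899]
eef_rot: [[-0.884, 0.468, -0.0], [0.468, 0.884, -0.0], [0.0, -0.0, -1.0]]
contact_force: [-0.2, 0.1, 0.3]
finger_gap: 0.499
finger_force: 0.0
```

```bash
python3 -m inch '[{"x":0,"y":0,"z":0.003,"wx":0,"wy":0,"wz":0,"fingers":0},{"x":0,"y":0,"z":0,"wx":0,"wy":0,"wz":0,"fingers":0}]' | grep -E "pos|contact";  python3 -m inch '[{"x":0,"y":0,"z":0.003,"wx":0,"wy":0,"wz":0,"fingers":0},{"x":0,"y":0,"z":0,"wx":0,"wy":0,"wz":0,"fingers":0}]'| grep -E "pos|contact"
python3 - <<'E'
from h import *
save('wrist','w5.png');save('side','s5.png')
a=cv2.imread('pics/w5.png')[130:290,155:355];b=cv2.imread('pics/s5.png')[170:270,200:320]
a=cv2.resize(a,(480,384),interpolation=2);b=cv2.resize(b,(320,267));o=np.zeros((384,800,3),np.uint8);o[:,:480]=a;o[:267,480:]=b;cv2.imwrite('pics/c5.png',o)
E
```

```text
tool_pos: [0.4591, 0.2603, 0.2868]
contact_force: [0.6, -0.2, -0.5]
tool_pos: [0.459, 0.2602, 0.2836]
contact_force: [-0.7, -0.1, -0.3]
```

View pics/c5.png

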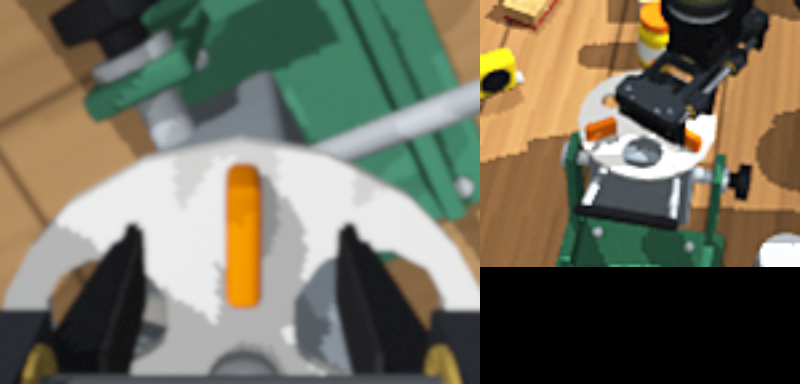

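```bash
python3 -m inch '[{"x":0,"y":0,"z":0,"wx":0,"wy":0,"wz":0,"fingers":-1},{"x":0,"y":0,"z":0,"wx":0,"wy":0,"wz":0,"fingers":-1},{"x":0,"y":0,"z":0,"wx":0,"wy":0,"wz":0,"fingers":-1},{"x":0,"y":0,"z":0,"wx":0,"wy":0,"wz":0,"fingers":-1},{"x":0,"y":0,"z":0,"wx":0,"wy":0,"wz":0,"fingers":-1},{"x":0,"y":0,"z":0,"wx":0,"wy":0,"wz":0,"fingers":-1},{"x":0,"y":0,"z":0,"wx":0,"wy":0,"wz":0,"fingers":-1},{"x":0,"y":0,"z":0,"wx":0,"wy":0,"wz":0,"fingers":-1}]'
```

```text
time_s: 8.05
tool_pos: [0.4592, 0.2603, 0.2841]
eef_rot: [[-0.884, 0.468, 0.0], [0.468, 0.884, 0.0], [-0.0, 0.0, -1.0]]
contact_force: [-0.6, 0.3, -0.3]
finger_gap: 0.009
finger_force: 0.0
```

Run:
```python
from h import *
s=sensors.state();print(s['tool_pos'],s['joints'],s['finger_gap'])
a=save('wrist','w6.png');b=save('side','s6.png')
def asc(im,r0,r1,c0,c1,st=1):
    h=cv2.cvtColor(im,cv2.COLOR_RGB2HSV)
    for r in range(r0,r1,st):
        print(r,''.join('O' if 8<h[r,c,0]<20 and h[r,c,1]>215 and h[r,c,2]>100 else '#' if h[r,c,2]<60 else 'w' if h[r,c,1]<40 and h[r,c,2]>170 else '.' for c in range(c0,c1,st)))
asc(a,170,290,195,320,2)
asc(b,185,245,225,300,1)
for X in ([*s['tool_pos'][:2],s['tool_pos'][2]-.019],s['tool_pos']): print(proj('side',np.array(X)))
```

```text
[0.45915845 0.2603033  0.28406347] [ 4.14010032e-01 -1.89264377e-01  1.81039296e+00 -1.36968127e-06
  1.52044858e+00 -6.69969382e-01] 0.009251873950633214
170 ...............................................................
172 ...............................................................
174 ...............................................................
176 ...............................................................
178 .............................................................ww
180 ..............www..........................................wwww
182 ............wwwwww......................................wwwwwww
184 ............wwwwww....................................wwwwwwwww
186 ............wwwwww.................................wwwwwwwwwwww
188 .............wwww..........wwwwww................wwwwwwwwwww...
190 ..............w.......wwwwwwwwwwwwwwwww.......wwwwwwwwwwww.....
192 .................wwwwwwwwwwwwwwwwwwwwwwwwwwwwwwwwwwwwww........
194 ............wwwwwwwwwwwwwwwwwwwwwwwwwwwwwwwwwwwwwwww...........
196 .........wwwwwwwwwwwwwwwwwwwwwwwwwwwwwwwwwwwwwwwwww......
[... 7290 characters left out ...]
####
237 ...........###..................................ww................ww.######
238 ...........###...ww.............................ww................ww.######
239 ...........###..wwww............................ww............###.w.#######
240 ...........###..wwww...........................www............#.......#####
241 ...........###.wwww............................www............#........####
242 ...........###.wwww............................www.....................####
243 ...........###wwww.............................www.....................####
244 ...........##.wwww............................wwww.......................##
[277.1283667  224.04064158]
[277.44432587 220.12892183]
```

Both views put the real fingertips about 15–25 mm higher than nominal, so they are just above the fin. I reopen and descend further in guarded steps.

```bash
python3 -m inch '[{"x":0,"y":0,"z":-0.005,"wx":0,"wy":0,"wz":0,"fingers":-0.3},{"x":0,"y":0,"z":0,"wx":0,"wy":0,"wz":0,"fingers":-0.3},{"x":0,"y":0,"z":0,"wx":0,"wy":0,"wz":0,"fingers":-0.3},{"x":0,"y":0,"z":0,"wx":0,"wy":0,"wz":0,"fingers":-0.3},{"x":0,"y":0,"z":0.005,"wx":0,"wy":0,"wz":0,"fingers":-0.3},{"x":0,"y":0,"z":0.005,"wx":0,"wy":0,"wz":0,"fingers":-0.3},{"x":0,"y":0,"z":0,"wx":0,"wy":0,"wz":0,"fingers":-0.3}]' | grep -E "pos|contact|gap"; python3 -m inch '[{"x":0,"y":0,"z":0.005,"wx":0,"wy":0,"wz":0,"fingers":-0.3},{"x":0,"y":0,"z":0,"wx":0,"wy":0,"wz":0,"fingers":-0.3}]' | grep -E "pos|contact|gap"; python3 -m inch '[{"x":0,"y":0,"z":0.004,"wx":0,"wy":0,"wz":0,"fingers":-0.3},{"x":0,"y":0,"z":0,"wx":0,"wy":0,"wz":0,"fingers":-0.3}]' | grep -E "pos|contact|gap"
```

```text
tool_pos: [0.4586, 0.2601, 0.2775]
contact_force: [0.4, 0.3, 0.2]
finger_gap: 0.347
tool_pos: [0.4588, 0.2602, 0.2731]
contact_force: [-0.6, -0.3, 1.0]
finger_gap: 0.351
tool_pos: [0.4589, 0.2602, 0.2694]
contact_force: [0.5, 0.1, 0.2]
finger_gap: 0.348
```

```bash
python3 -m inch '[{"x":0,"y":0,"z":0,"wx":0,"wy":0,"wz":0,"fingers":-1},{"x":0,"y":0,"z":0,"wx":0,"wy":0,"wz":0,"fingers":-1},{"x":0,"y":0,"z":0,"wx":0,"wy":0,"wz":0,"fingers":-1},{"x":0,"y":0,"z":0,"wx":0,"wy":0,"wz":0,"fingers":-1},{"x":0,"y":0,"z":0,"wx":0,"wy":0,"wz":0,"fingers":-1},{"x":0,"y":0,"z":0,"wx":0,"wy":0,"wz":0,"fingers":-1}]'
python3 - <<'E'
from h import *
b=save('side','s7.png');h=cv2.cvtColor(b,cv2.COLOR_RGB2HSV)
for r in range(196,236):
    print(r,''.join('O' if 8<h[r,c,0]<20 and h[r,c,1]>215 and h[r,c,2]>100 else '#' if h[r,c,2]<60 else 'w' if h[r,c,1]<40 and h[r,c,2]>170 else '.' for c in range(255,300)))
E
```

```text
time_s: 9.85
tool_pos: [0.4593, 0.2605, 0.2702]
eef_rot: [[-0.884, 0.468, 0.0], [0.468, 0.884, 0.0], [-0.0, 0.001, -1.0]]
contact_force: [0.6, 1.1, 0.8]
finger_gap: 0.1
finger_force: 30.0
196 ......w..O.###########..################.....
197 wwwwwwww..####..#########################....
198 wwwwwwww.####....######################.#....
199 wwwwwww.####....#########################....
200 wwwwww.####....#################....####.....
201 w.ww..####....#############..##.....####.....
202 .########.....############..####.....##......
203 #............#############.####......#.......
204 #.............###########.#########.#........
205 ............ww.########..#########..#........
206 ..#..........ww########..#######.#...........
207 ...............######...##########...........
208 ................####...##..######............
209 #....................###.....####............
210 #....................####....###.............
211 ###..................###.....##..............
212 #####................##......#.ww............
213 ######..................w.###wwww............
214 ########
[... 387 characters left out ...]

222 w........##########OOO.##OOOwwwww............
223 ..........#########..OOO.OOOwwww.............
224 ............#######....OOOOOwwww.............
225 ...............###.......OO.www..............
226 ..............w.##.w........ww...............
227 ..............wwwwwwwwwwwwwwww...............
228 .............wwwwwwwwwwwwwwww................
229 .............wwwwwwwwwwwwwwww................
230 ............wwwwwwwwwwwwwww..................
231 w..........wwwwwwwwwwwwwww...................
232 wwww.....wwwwwwwwwwwwwwww..................##
233 wwwwwwwwwwwwwwwwwwwwwwww.wwww........w.....##
234 wwwwwwwwwwwwwwwwwwwww....wwwww.......w....###
235 wwwwwwwwwwwwwwwwww.......wwwwww......w.######
```

```bash
python3 -m inch '[{"x":-0.0005,"y":0.0078,"z":0,"wx":0,"wy":0,"wz":0.14,"fingers":-1},{"x":-0.0005,"y":0.0078,"z":0,"wx":0,"wy":0,"wz":0.14,"fingers":-1},{"x":-0.0005,"y":0.0078,"z":0,"wx":0,"wy":0,"wz":0.14,"fingers":-1},{"x":-0.0005,"y":0.0078,"z":0,"wx":0,"wy":0,"wz":0.14,"fingers":-1},{"x":0,"y":0,"z":0,"wx":0,"wy":0,"wz":0,"fingers":-1}]'
python3 - <<'E'
from h import *
s=sensors.state();print(s['wrist_torque'])
E
```

```text
time_s: 10.4
tool_pos: [0.4811, 0.2833, 0.2702]
eef_rot: [[-0.501, 0.866, 0.001], [0.866, 0.501, 0.001], [0.0, 0.001, -1.0]]
contact_force: [0.9, 1.8, 1.4]
finger_gap: 0.099
finger_force: 30.0
[ 0.23589265 -0.23048957  0.01717656]
```

Forces are low and the fin is held. I continue the turn, 18.7 more increments.

```bash
python3 -m inch '[{"x":-0.0005,"y":0.0078,"z":0,"wx":0,"wy":0,"wz":0.14,"fingers":-1},{"x":-0.0005,"y":0.0078,"z":0,"wx":0,"wy":0,"wz":0.14,"fingers":-1},{"x":-0.0005,"y":0.0078,"z":0,"wx":0,"wy":0,"wz":0.14,"fingers":-1},{"x":-0.0005,"y":0.0078,"z":0,"wx":0,"wy":0,"wz":0.14,"fingers":-1},{"x":-0.0005,"y":0.0078,"z":0,"wx":0,"wy":0,"wz":0.14,"fingers":-1},{"x":-0.0005,"y":0.0078,"z":0,"wx":0,"wy":0,"wz":0.14,"fingers":-1},{"x":-0.0005,"y":0.0078,"z":0,"wx":0,"wy":0,"wz":0.14,"fingers":-1},{"x":-0.0005,"y":0.0078,"z":0,"wx":0,"wy":0,"wz":0.14,"fingers":-1}]'; python3 -m inch '[{"x":-0.0005,"y":0.0078,"z":0,"wx":0,"wy":0,"wz":0.14,"fingers":-1},{"x":-0.0005,"y":0.0078,"z":0,"wx":0,"wy":0,"wz":0.14,"fingers":-1},{"x":-0.0005,"y":0.0078,"z":0,"wx":0,"wy":0,"wz":0.14,"fingers":-1},{"x":-0.0005,"y":0.0078,"z":0,"wx":0,"wy":0,"wz":0.14,"fingers":-1},{"x":-0.0005,"y":0.0078,"z":0,"wx":0,"wy":0,"wz":0.14,"fingers":-1},{"x":-0.0005,"y":0.0078,"z":0,"wx":0,"wy":0,"wz":0.14,"fingers":-1},{"x":0,"y":0,"z":0,"wx":0,"wy":0,"wz":0,"fingers":-1}]'
```

```text
time_s: 11.2
tool_pos: [0.5405, 0.2816, 0.2703]
eef_rot: [[0.563, 0.827, 0.002], [0.827, -0.563, 0.002], [0.003, 0.0, -1.0]]
contact_force: [3.1, 3.3, -0.5]
finger_gap: 0.097
finger_force: 30.0
time_s: 11.9
tool_pos: [0.5653, 0.2416, 0.2703]
eef_rot: [[0.991, 0.136, 0.003], [0.136, -0.991, 0.0], [0.003, 0.0, -1.0]]
contact_force: [5.2, 0.8, -0.7]
finger_gap: 0.099
finger_force: 30.0
```

```bash
python3 -m inch '[{"x":-0.0005,"y":0.0078,"z":0,"wx":0,"wy":0,"wz":0.14,"fingers":-1},{"x":-0.0005,"y":0.0078,"z":0,"wx":0,"wy":0,"wz":0.14,"fingers":-1},{"x":-0.0005,"y":0.0078,"z":0,"wx":0,"wy":0,"wz":0.14,"fingers":-1},{"x":-0.0005,"y":0.0078,"z":0,"wx":0,"wy":0,"wz":0.14,"fingers":-1},{"x":-0.0003,"y":0.0056,"z":0,"wx":0,"wy":0,"wz":0.10,"fingers":-1},{"x":0,"y":0,"z":0,"wx":0,"wy":0,"wz":0,"fingers":-1},{"x":0,"y":0,"z":0,"wx":0,"wy":0,"wz":0,"fingers":-1}]'
python3 - <<'E'
from h import *
b=save('side','s8.png');t=save('top','t8.png');save('wrist','w8.png')
a=cv2.resize(t[160:250,150:240],(400,400),interpolation=2);c=cv2.resize(b[160:280,200:320],(400,400),interpolation=2)
cv2.imwrite('pics/c8.png',np.hstack([a,c])[:,:,::-1])
E
```

```text
time_s: 12.6
tool_pos: [0.5579, 0.2059, 0.2703]
eef_rot: [[0.868, -0.497, 0.002], [-0.497, -0.868, -0.002], [0.003, 0.0, -1.0]]
contact_force: [5.3, -2.0, -1.0]
finger_gap: 0.1
finger_force: 30.1
```

```bash
python3 -m inch '[{"x":0,"y":0,"z":0,"wx":0,"wy":0,"wz":0,"fingers":-0.3},{"x":0,"y":0,"z":0,"wx":0,"wy":0,"wz":0,"fingers":-0.3},{"x":0,"y":0,"z":0,"wx":0,"wy":0,"wz":0,"fingers":-0.3},{"x":0,"y":0,"z":-0.035,"wx":0,"wy":0,"wz":0,"fingers":-0.3},{"x":0,"y":0,"z":-0.035,"wx":0,"wy":0,"wz":-0.14,"fingers":-0.3},{"x":0,"y":0,"z":0,"wx":0,"wy":0,"wz":-0.14,"fingers":-0.3},{"x":0,"y":0,"z":0,"wx":0,"wy":0,"wz":-0.14,"fingers":-0.3},{"x":0,"y":0,"z":0,"wx":0,"wy":0,"wz":-0.14,"fingers":-0.3}]'|grep -E "pos|contact|gap"; python3 -m inch '[{"x":0,"y":0,"z":0,"wx":0,"wy":0,"wz":-0.14,"fingers":-0.3},{"x":-0.008,"y":0.04,"z":0,"wx":0,"wy":0,"wz":-0.017,"fingers":-0.3},{"x":-0.01,"y":0.047,"z":0,"wx":0,"wy":0,"wz":0,"fingers":-0.3},{"x":-0.01,"y":0.047,"z":0,"wx":0,"wy":0,"wz":0,"fingers":-0.3},{"x":-0.01,"y":0.047,"z":0,"wx":0,"wy":0,"wz":0,"fingers":-0.3},{"x":-0.01,"y":0.047,"z":0,"wx":0,"wy":0,"wz":0,"fingers":-0.3},{"x":-0.01,"y":0.047,"z":0,"wx":0,"wy":0,"wz":0,"fingers":-0.3},{"x":-0.01,"y":0.047,"z":0,"wx":0,"wy":0,"wz":0,"fingers":-0.3}]'|grep -E "pos|contact|gap"; python3 -m inch '[{"x":-0.01,"y":0.047,"z":0,"wx":0,"wy":0,"wz":0,"fingers":-0.3},{"x":-0.01,"y":0.047,"z":0,"wx":0,"wy":0,"wz":0,"fingers":-0.3},{"x":-0.01,"y":0.047,"z":0,"wx":0,"wy":0,"wz":0,"fingers":-0.3},{"x":-0.01,"y":0.047,"z":0,"wx":0,"wy":0,"wz":0,"fingers":-0.3},{"x":-0.01,"y":0.047,"z":0,"wx":0,"wy":0,"wz":0,"fingers":-0.3},{"x":0,"y":0,"z":0.045,"wx":0,"wy":0,"wz":0,"fingers":-0.3},{"x":0,"y":0,"z":0.045,"wx":0,"wy":0,"wz":0,"fingers":-0.3},{"x":0,"y":0,"z":0.045,"wx":0,"wy":0,"wz":0,"fingers":-0.3}]'
python3 - <<'E'
from h import *
s=sensors.state();print(s['tool_pos'])
im=save('top','t9.png');w=save('wrist','w9.png')
h=cv2.cvtColor(im,cv2.COLOR_RGB2HSV)
m=((h[...,0]>8)&(h[...,0]<20)&(h[...,1]>215)&(h[...,2]>100)).astype(np.uint8);m[:170]=0;m[245:]=0;m[:,:160]=0;m[:,240:]=0
n,l,st,ce=cv2.connectedComponentsWithStats(m)
P=[]
for i in range(1,n):
    if st[i,4]>12: p=onz('top',*ce[i],.285);P.append(p[:2]);print(st[i,4],np.round(p,4))
c=np.mean(P,0);print('c',c,[np.degrees(np.arctan2(*(p-c)[::-1])).round(1) for p in P])
cv2.imwrite('pics/c9.png',np.hstack([cv2.resize(im[160:250,150:240],(360,360),interpolation=2),cv2.resize(w,(440,360))])[:,:,::-1])
E
```

```text
tool_pos: [0.5569, 0.2069, 0.3404]
contact_force: [0.3, -0.3, -0.1]
finger_gap: 0.352
tool_pos: [0.5504, -0.1238, 0.3401]
contact_force: [1.3, -0.2, 0.3]
finger_gap: 0.349
time_s: 15.15
tool_pos: [0.5465, -0.3629, 0.2036]
eef_rot: [[0.982, 0.191, 0.0], [0.191, -0.982, 0.0], [0.0, -0.0, -1.0]]
contact_force: [0.7, 0.2, -0.5]
finger_gap: 0.35
finger_force: 0.0
[ 0.54649929 -0.36285039  0.20362125]
32 [0.5594 0.2048 0.285 ]
38 [0.512  0.2891 0.285 ]
32 [0.4624 0.205  0.285 ]
c [0.51126726 0.23297388] [np.float64(-30.4), np.float64(89.3), np.float64(-150.2)]
```

View pics/c9.png

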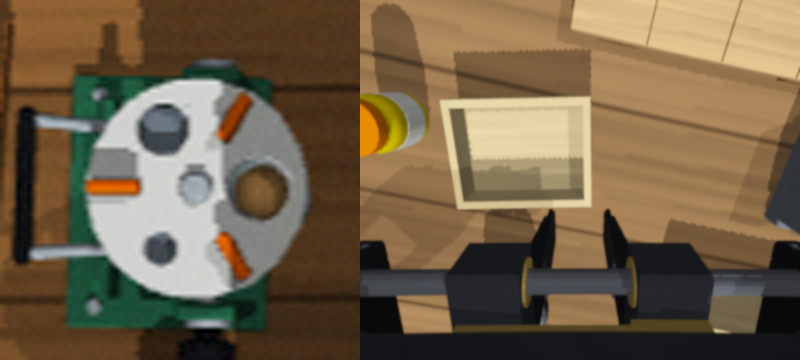

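The cap shows a brown ball under the 48 mm hole at the front, with fins at -30°, 89° and -150°, so it is within 1° of the setting. The tray's right wall is vertical in the wrist view at about column 258 and needs about 3 px of shift. Next I work out its position.

Run:
```python
from h import *
s=sensors.state()
w=cv2.imread('pics/w9.png');g=cv2.cvtColor(w,cv2.COLOR_BGR2GRAY)
for r in (120,150,180,200): print(r,g[r,236:285].tolist())
for n,p in dict(TL=(94,105.6),TR=(268.8,103.5),BR=(268.8,219.7)).items(): print(n,wr(*p,.05,s))
print(wr(258,162,.05,s))
```

```text
120 [211, 211, 211, 210, 208, 200, 193, 190, 189, 189, 189, 189, 189, 189, 189, 189, 189, 189, 189, 189, 189, 190, 195, 204, 211, 214, 214, 214, 214, 214, 210, 197, 170, 142, 132, 132, 133, 133, 133, 133, 133, 134, 133, 133, 134, 134, 134, 134, 134]
150 [213, 213, 213, 213, 211, 207, 201, 196, 192, 191, 191, 191, 191, 190, 190, 191, 191, 191, 190, 191, 191, 191, 193, 199, 208, 213, 215, 215, 215, 215, 214, 205, 179, 143, 130, 133, 134, 135, 135, 136, 135, 134, 135, 135, 135, 135, 135, 134, 134]
180 [164, 163, 164, 164, 163, 163, 159, 148, 137, 132, 131, 131, 132, 131, 132, 132, 132, 131, 132, 132, 132, 131, 134, 152, 183, 206, 215, 218, 218, 218, 217, 209, 187, 153, 131, 127, 126, 125, 126, 126, 126, 125, 126, 125, 125, 125, 125, 125, 125]
200 [141, 141, 142, 142, 142, 142, 142, 139, 129, 119, 115, 114, 113, 113, 114, 114, 113, 114, 113, 113, 113, 113, 116, 132, 168, 199, 214, 218, 219, 219, 218, 213, 198, 171, 147, 138, 136, 136, 136, 135, 135, 136, 135, 135, 135, 135, 134, 134, 135]
TL [ 0.57933203 -0.1806197   0.05      ]
TR [ 0.61652799 -0.35726639  0.05      ]
BR [ 0.48936567 -0.3838669   0.05      ]
[ 0.55405138 -0.35828735  0.05      ]
```

Run:
```python
from h import *
s=sensors.state();k=imaging.get_calibration('wrist')
print(s['tool_pos'],np.round(s['eef_rot'],4).tolist());print(np.round(k['hand_eye'],4).tolist())
R=np.array(s['eef_rot'])
save('wrist','w10.png');s=sensors.state();print(s['tool_pos'])
for u in (258,264):
    p=wr(u,162,.05,s);print(p,np.array(s['eef_rot']).T@(p-s['tool_pos']))
g=cv2.cvtColor(cv2.imread('pics/w10.png'),cv2.COLOR_BGR2GRAY);print(g[150,250:280].tolist(),g[200,250:280].tolist())
```

```text
[ 0.54273212 -0.35937168  0.195779  ] [[0.9814, 0.1917, -0.0126], [0.1918, -0.9814, 0.01], [-0.0105, -0.0123, -0.9999]]
[[-0.0006, -0.9545, -0.2982, 0.0845], [1.0, -0.0007, 0.0002, -0.0006], [-0.0005, -0.2982, 0.9545, -0.1876], [0.0, 0.0, 0.0, 1.0]]
[ 0.54473216 -0.36072834  0.2007324 ]
[ 0.5557819  -0.36050888  0.05      ] [0.01175719 0.00294253 0.15065029]
[ 0.55706291 -0.36704551  0.05      ] [0.01176154 0.00960333 0.15060429]
[191, 190, 191, 191, 190, 190, 190, 191, 192, 198, 207, 213, 215, 216, 215, 215, 214, 206, 179, 143, 130, 132, 135, 135, 135, 135, 135, 135, 135, 135] [110, 110, 110, 109, 108, 108, 108, 108, 109, 122, 157, 194, 213, 218, 219, 219, 218, 213, 198, 172, 148, 138, 137, 136, 137, 136, 136, 136, 135, 135]
```

```bash
python3 -m inch '[{"x":0.01,"y":0.009,"z":0.03,"wx":0,"wy":0,"wz":0,"fingers":-0.3},{"x":0,"y":0,"z":0.04,"wx":0,"wy":0,"wz":0,"fingers":-0.3},{"x":0,"y":0,"z":0.04,"wx":0,"wy":0,"wz":0,"fingers":-0.3},{"x":0,"y":0,"z":0.03,"wx":0,"wy":0,"wz":0,"fingers":-0.3},{"x":0,"y":0,"z":0.015,"wx":0,"wy":0,"wz":0,"fingers":-0.3},{"x":0,"y":0,"z":0.01,"wx":0,"wy":0,"wz":0,"fingers":-0.3},{"x":0,"y":0,"z":0,"wx":0,"wy":0,"wz":0,"fingers":-0.3}]'; python3 -m inch '[{"x":0,"y":0,"z":0,"wx":0,"wy":0,"wz":0,"fingers":-1},{"x":0,"y":0,"z":0,"wx":0,"wy":0,"wz":0,"fingers":-1},{"x":0,"y":0,"z":0,"wx":0,"wy":0,"wz":0,"fingers":-1},{"x":0,"y":0,"z":0,"wx":0,"wy":0,"wz":0,"fingers":-1},{"x":0,"y":0,"z":0,"wx":0,"wy":0,"wz":0,"fingers":-1},{"x":0,"y":0,"z":0,"wx":0,"wy":0,"wz":0,"fingers":-1}]'
```

```text
time_s: 16.0
tool_pos: [0.5591, -0.3699, 0.0412]
eef_rot: [[0.982, 0.191, 0.001], [0.191, -0.982, -0.001], [0.001, 0.001, -1.0]]
contact_force: [0.4, 0.2, -0.1]
finger_gap: 0.351
finger_force: 0.0
time_s: 16.6
tool_pos: [0.5583, -0.3694, 0.0401]
eef_rot: [[0.982, 0.191, 0.0], [0.191, -0.982, -0.0], [0.0, 0.0, -1.0]]
contact_force: [0.1, -0.3, -0.2]
finger_gap: 0.005
finger_force: 0.0
```

```bash
python3 -m inch '[{"x":0,"y":0,"z":-0.012,"wx":0,"wy":0,"wz":0,"fingers":-0.3},{"x":0,"y":0,"z":0,"wx":0,"wy":0,"wz":0,"fingers":-0.3},{"x":0,"y":0,"z":0,"wx":0,"wy":0,"wz":0,"fingers":-0.3},{"x":0,"y":0,"z":0,"wx":0,"wy":0,"wz":0,"fingers":-0.3},{"x":0,"y":0,"z":0.012,"wx":0,"wy":0,"wz":0,"fingers":-0.3},{"x":0,"y":0,"z":0.012,"wx":0,"wy":0,"wz":0,"fingers":-0.3},{"x":0,"y":0,"z":0,"wx":0,"wy":0,"wz":0,"fingers":-0.3}]'|grep -E "pos|contact|gap"; python3 -m inch '[{"x":0,"y":0,"z":0.01,"wx":0,"wy":0,"wz":0,"fingers":-0.3},{"x":0,"y":0,"z":0.004,"wx":0,"wy":0,"wz":0,"fingers":-0.3},{"x":0,"y":0,"z":0,"wx":0,"wy":0,"wz":0,"fingers":-0.3}]'|grep -E "pos|contact|gap"; python3 -m inch '[{"x":0,"y":0,"z":0,"wx":0,"wy":0,"wz":0,"fingers":-1},{"x":0,"y":0,"z":0,"wx":0,"wy":0,"wz":0,"fingers":-1},{"x":0,"y":0,"z":0,"wx":0,"wy":0,"wz":0,"fingers":-1},{"x":0,"y":0,"z":0,"wx":0,"wy":0,"wz":0,"fingers":-1},{"x":0,"y":0,"z":0,"wx":0,"wy":0,"wz":0,"fingers":-1},{"x":0,"y":0,"z":0,"wx":0,"wy":0,"wz":0,"fingers":-1}]'
```

```text
tool_pos: [0.5563, -0.3679, 0.0242]
contact_force: [-0.5, -0.1, 0.0]
finger_gap: 0.354
tool_pos: [0.5577, -0.369, 0.0128]
contact_force: [-0.3, -0.4, 0.0]
finger_gap: 0.351
time_s: 18.2
tool_pos: [0.5583, -0.3692, 0.0145]
eef_rot: [[0.982, 0.191, -0.0], [0.191, -0.982, 0.0], [-0.0, -0.0, -1.0]]
contact_force: [-2.5, 3.3, 4.9]
finger_gap: 0.092
finger_force: 30.0
```

The tray is gripped (8.7 mm gap, 30 N). I square it up, slide it toward the robot past the jar, then along +y.

```bash
python3 -m inch '[{"x":-0.01,"y":0,"z":0,"wx":0,"wy":0,"wz":0.1,"fingers":-1},{"x":-0.02,"y":0,"z":0,"wx":0,"wy":0,"wz":0.092,"fingers":-1},{"x":-0.03,"y":0,"z":0,"wx":0,"wy":0,"wz":0,"fingers":-1},{"x":-0.03,"y":0,"z":0,"wx":0,"wy":0,"wz":0,"fingers":-1},{"x":-0.03,"y":0,"z":0,"wx":0,"wy":0,"wz":0,"fingers":-1},{"x":-0.01,"y":0,"z":0,"wx":0,"wy":0,"wz":0,"fingers":-1},{"x":0,"y":0,"z":0,"wx":0,"wy":0,"wz":0,"fingers":-1}]'
python3 - <<'E'
from h import *
im=save('top','t11.png')
for q in('tray_mid','filler_mid','sander'):
    for r in models.silhouettes('top',q)[:1]:
        m=np.argwhere(r['pixels'])[:,::-1].astype(np.float32);rc=cv2.minAreaRect(m);print(q,r['confidence'],[np.round(onz('top',*p,.05 if q=='tray_mid' else .02)[:2],3).tolist() for p in cv2.boxPoints(rc)])
E
```

```text
time_s: 18.9
tool_pos: [0.4276, -0.3739, 0.0145]
eef_rot: [[1.0, -0.001, -0.001], [-0.001, -1.0, -0.001], [-0.001, 0.001, -1.0]]
contact_force: [-2.9, -0.7, 3.1]
finger_gap: 0.095
finger_force: 30.0
tray_mid 0.87 [[0.491, -0.19], [0.489, -0.378], [0.359, -0.374], [0.362, -0.187]]
filler_mid 0.7 [[0.574, -0.081], [0.574, -0.149], [0.512, -0.148], [0.513, -0.08]]
sander 0.7 [[0.273, -0.207], [0.358, -0.284], [0.322, -0.324], [0.237, -0.247]]
```

```bash
python3 -m inch '[{"x":0,"y":-0.03,"z":0,"wx":0,"wy":0,"wz":0,"fingers":-1},{"x":0,"y":-0.04,"z":0,"wx":0,"wy":0,"wz":0,"fingers":-1},{"x":0,"y":-0.042,"z":0,"wx":0,"wy":0,"wz":0,"fingers":-1},{"x":0,"y":-0.042,"z":0,"wx":0,"wy":0,"wz":0,"fingers":-1},{"x":0,"y":-0.042,"z":0,"wx":0,"wy":0,"wz":0,"fingers":-1},{"x":0,"y":-0.042,"z":0,"wx":0,"wy":0,"wz":0,"fingers":-1},{"x":0,"y":-0.042,"z":0,"wx":0,"wy":0,"wz":0,"fingers":-1},{"x":0,"y":-0.042,"z":0,"wx":0,"wy":0,"wz":0,"fingers":-1}]'; python3 -m inch '[{"x":0,"y":-0.035,"z":0,"wx":0,"wy":0,"wz":0,"fingers":-1},{"x":0,"y":-0.022,"z":0,"wx":0,"wy":0,"wz":0,"fingers":-1},{"x":0,"y":0,"z":0,"wx":0,"wy":0,"wz":0,"fingers":-1},{"x":0,"y":0,"z":0,"wx":0,"wy":0,"wz":0,"fingers":-0.3},{"x":0,"y":0,"z":0,"wx":0,"wy":0,"wz":0,"fingers":-0.3},{"x":0,"y":0,"z":0,"wx":0,"wy":0,"wz":0,"fingers":-0.3}]'
python3 - <<'E'
from h import *
im=save('top','t12.png')
for q in('tray_mid','filler_mid'):
    for r in models.silhouettes('top',q)[:1]:
        m=np.argwhere(r['pixels'])[:,::-1].astype(np.float32);rc=cv2.minAreaRect(m);print(q,r['confidence'],[np.round(onz('top',*p,.05 if q=='tray_mid' else .02)[:2],3).tolist() for p in cv2.boxPoints(rc)])
E
```

```text
time_s: 19.9
tool_pos: [0.43, -0.0497, 0.0145]
eef_rot: [[1.0, 0.001, 0.002], [0.001, -1.0, -0.001], [0.002, 0.001, -1.0]]
contact_force: [0.5, -2.7, -0.3]
finger_gap: 0.092
finger_force: 30.0
time_s: 20.5
tool_pos: [0.4286, 0.0051, 0.0137]
eef_rot: [[1.0, -0.001, -0.001], [-0.001, -1.0, -0.0], [-0.001, 0.0, -1.0]]
contact_force: [-0.5, -0.6, -1.5]
finger_gap: 0.288
finger_force: 0.0
tray_mid 0.66 [[0.49, 0.185], [0.489, 0.003], [0.36, 0.004], [0.362, 0.186]]
filler_mid 0.74 [[0.615, 0.354], [0.614, 0.174], [0.431, 0.174], [0.432, 0.353]]
```

```bash
python3 -m inch '[{"x":-0.021,"y":0,"z":0,"wx":0,"wy":0,"wz":0,"fingers":-0.3},{"x":-0.021,"y":0,"z":0,"wx":0,"wy":0,"wz":0,"fingers":-0.3},{"x":0,"y":0,"z":0,"wx":0,"wy":0,"wz":0,"fingers":-1},{"x":0,"y":0,"z":0,"wx":0,"wy":0,"wz":0,"fingers":-1},{"x":0,"y":0,"z":0,"wx":0,"wy":0,"wz":0,"fingers":-1},{"x":0,"y":0,"z":0,"wx":0,"wy":0,"wz":0,"fingers":-1},{"x":0,"y":0,"z":0,"wx":0,"wy":0,"wz":0,"fingers":-1},{"x":0,"y":0,"z":0,"wx":0,"wy":0,"wz":0,"fingers":-1}]'; python3 -m inch '[{"x":0.015,"y":0,"z":0,"wx":0,"wy":0,"wz":0,"fingers":-1},{"x":0.02,"y":0,"z":0,"wx":0,"wy":0,"wz":0,"fingers":-1},{"x":0.02,"y":0,"z":0,"wx":0,"wy":0,"wz":0,"fingers":-1},{"x":0.015,"y":0,"z":0,"wx":0,"wy":0,"wz":0,"fingers":-1},{"x":0.007,"y":0,"z":0,"wx":0,"wy":0,"wz":0,"fingers":-1},{"x":0,"y":0,"z":0,"wx":0,"wy":0,"wz":0,"fingers":-1}]'
python3 - <<'E'
from h import *
im=save('top','t13.png')
for q in('tray_mid',):
    for r in models.silhouettes('top',q)[:1]:
        m=np.argwhere(r['pixels'])[:,::-1].astype(np.float32);rc=cv2.minAreaRect(m);print(q,r['confidence'],[np.round(onz('top',*p,.05 if q=='tray_mid' else .02)[:2],3).tolist() for p in cv2.boxPoints(rc)])
E
```

```text
time_s: 21.45
tool_pos: [0.3875, 0.0059, 0.0145]
eef_rot: [[1.0, -0.0, 0.001], [-0.0, -1.0, 0.0], [0.001, -0.0, -1.0]]
contact_force: [0.6, 1.6, 2.1]
finger_gap: 0.093
finger_force: 30.0
time_s: 22.05
tool_pos: [0.4648, 0.0055, 0.0143]
eef_rot: [[1.0, 0.0, 0.001], [0.0, -1.0, -0.001], [0.001, 0.001, -1.0]]
contact_force: [1.6, -0.6, 3.6]
finger_gap: 0.097
finger_force: 30.0
```

```bash
python3 -m inch '[{"x":0,"y":0,"z":0,"wx":0,"wy":0,"wz":0,"fingers":-0.28},{"x":0,"y":0,"z":0,"wx":0,"wy":0,"wz":0,"fingers":-0.28},{"x":0,"y":0,"z":0,"wx":0,"wy":0,"wz":0,"fingers":-0.28},{"x":0,"y":0,"z":-0.03,"wx":0,"wy":0,"wz":0,"fingers":-0.28},{"x":0,"y":0,"z":-0.045,"wx":0,"wy":0,"wz":0,"fingers":-0.28},{"x":0,"y":0,"z":-0.045,"wx":0,"wy":0,"wz":0,"fingers":-0.28},{"x":0,"y":0,"z":-0.045,"wx":0,"wy":0,"wz":0,"fingers":-0.28},{"x":0,"y":0,"z":-0.045,"wx":0,"wy":0,"wz":0,"fingers":-0.28}]'|grep -E "pos|contact|gap"; python3 -m inch '[{"x":0,"y":0,"z":-0.045,"wx":0,"wy":0,"wz":0,"fingers":-0.28},{"x":0,"y":0,"z":-0.045,"wx":0,"wy":0,"wz":0,"fingers":-0.28},{"x":0,"y":0,"z":-0.045,"wx":0,"wy":0,"wz":0,"fingers":-0.28},{"x":0.006,"y":-0.03,"z":-0.03,"wx":0,"wy":0,"wz":0,"fingers":-0.28},{"x":0.006,"y":-0.044,"z":0,"wx":0,"wy":0,"wz":0,"fingers":-0.28},{"x":0.006,"y":-0.044,"z":0,"wx":0,"wy":0,"wz":0,"fingers":-0.28},{"x":0.006,"y":-0.044,"z":0,"wx":0,"wy":0,"wz":0,"fingers":-0.28},{"x":0.006,"y":-0.044,"z":0,"wx":0,"wy":0,"wz":0,"fingers":-0.28}]'|grep -E "pos|contact|gap"; python3 -m inch '[{"x":0.006,"y":-0.044,"z":0,"wx":0,"wy":0,"wz":0,"fingers":-0.28},{"x":0.006,"y":-0.044,"z":0,"wx":0,"wy":0,"wz":0,"fingers":-0.28},{"x":0.004,"y":-0.044,"z":0,"wx":0,"wy":0,"wz":0,"fingers":-0.28},{"x":0,"y":-0.04,"z":0,"wx":-0.12,"wy":0,"wz":0,"fingers":-0.28},{"x":0,"y":-0.01,"z":0,"wx":-0.12,"wy":0,"wz":0,"fingers":-0.28},{"x":0,"y":0,"z":0,"wx":-0.11,"wy":0,"wz":0,"fingers":-0.28},{"x":0,"y":0,"z":0,"wx":0,"wy":0,"wz":0,"fingers":-0.28},{"x":0,"y":0,"z":0,"wx":0,"wy":0,"wz":0,"fingers":-0.28}]'
python3 - <<'E'
from h import *
s=sensors.state();print(s['tool_pos'],s['joints']);im=save('top','t14.png');w=save('wrist','w14.png')
for r in models.silhouettes('top','tray_mid')[:1]:
    m=np.argwhere(r['pixels'])[:,::-1].astype(np.float32);rc=cv2.minAreaRect(m);print(r['confidence'],[np.round(onz('top',*p,.05)[:2],3).tolist() for p in cv2.boxPoints(rc)])
cv2.imwrite('pics/c14.png',w[:,:,::-1])
h=cv2.cvtColor(w,cv2.COLOR_RGB2HSV)
for r in range(100,300,4):
    print(r,''.join('O' if 8<h[r,c,0]<20 and h[r,c,1]>215 and h[r,c,2]>100 else '#' if h[r,c,2]<60 else 'w' if h[r,c,1]<40 and h[r,c,2]>170 else 'g' if 60<h[r,c,0]<95 else '.' for c in range(100,420,3)))
E
```

```text
tool_pos: [0.4629, 0.0059, 0.2255]
contact_force: [0.3, 0.9, -0.3]
finger_gap: 0.357
tool_pos: [0.4933, 0.2135, 0.3888]
contact_force: [1.3, -1.0, 0.8]
finger_gap: 0.363
time_s: 24.55
tool_pos: [0.5095, 0.394, 0.3867]
eef_rot: [[1.0, 0.001, -0.001], [0.0, -0.939, -0.343], [-0.001, 0.343, -0.939]]
contact_force: [0.3, -0.0, 0.6]
finger_gap: 0.361
finger_force: 0.0
[0.50950727 0.39404611 0.38672962] [ 0.70085711  0.21823206  1.26180013 -0.27779863  1.88192154  2.2147851 ]
0.95 [[0.57, 0.178], [0.569, 0.002], [0.439, 0.004], [0.441, 0.179]]
100 ...............................ggggggggggggggggggggggggggggg...............................................
104 ...............................ggggggggggggggggggggggggg.gggg...................wwwwwwwwwww................
108 ...............................gggggggggggggggggggggggg..gggg...............wwwwwwwwwwwwwwwwww.............
112 ...............................ggggggggggggggggggggggggggg..g............gwwwwwwwwwwwwwwwwwww..............
116 ...............................ggggggggggggggggggggggggggg.............g.wwwwwwwwwwwwwwwwww..OOOOOOO....
[... 4343 characters left out ...]
###################.........
276 .....##########################..########......................########...#########################........
280 ...###########################...########......................########...###########################......
284 ..############################....#######......................########....###########################.....
288 #############################...########################################...#############################.##
292 #############################..............................................##############################..
296 #############################..............................................##############################..
```

Run:
```python
from h import *
s=sensors.state();R=np.array(s['eef_rot']);print(s['tool_pos'])
for v in (120,170,221):
    p=wr(244,v,.258,s);print(p,R.T@(p-s['tool_pos']))
print(R.T@(np.array([.511,.356,.258])-s['tool_pos']))
```

```text
[0.51006096 0.39251819 0.3891291 ]
[0.56854347 0.35724127 0.258     ] [ 0.05836981 -0.01168704  0.13533619]
[0.516389   0.35798991 0.258     ] [ 0.00621402 -0.01226964  0.13504788]
[0.45762302 0.35881535 0.258     ] [-0.05255341 -0.01290908  0.13472919]
[ 0.00082895 -0.01038648  0.13572301]
```

```bash
python3 -m inch '[{"x":0.003,"y":-0.0115,"z":0.03,"wx":0,"wy":0,"wz":0,"fingers":-0.28},{"x":0,"y":0,"z":0.035,"wx":0,"wy":0,"wz":0,"fingers":-0.28},{"x":0,"y":0,"z":0.03,"wx":0,"wy":0,"wz":0,"fingers":-0.28},{"x":0,"y":0,"z":0.025,"wx":0,"wy":0,"wz":0,"fingers":-0.28},{"x":0,"y":0,"z":0.015,"wx":0,"wy":0,"wz":0,"fingers":-0.28},{"x":0,"y":0,"z":0,"wx":0,"wy":0,"wz":0,"fingers":-0.28}]'|grep -E "pos|contact|gap"; python3 -m inch '[{"x":0,"y":0,"z":0.014,"wx":0,"wy":0,"wz":0,"fingers":-0.28},{"x":0,"y":0,"z":0.014,"wx":0,"wy":0,"wz":0,"fingers":-0.28},{"x":0,"y":0,"z":0,"wx":0,"wy":0,"wz":0,"fingers":-0.28}]'|grep -E "pos|contact|gap"; python3 -m inch '[{"x":0,"y":0,"z":0,"wx":0,"wy":0,"wz":0,"fingers":-1},{"x":0,"y":0,"z":0,"wx":0,"wy":0,"wz":0,"fingers":-1},{"x":0,"y":0,"z":0,"wx":0,"wy":0,"wz":0,"fingers":-1},{"x":0,"y":0,"z":0,"wx":0,"wy":0,"wz":0,"fingers":-1},{"x":0,"y":0,"z":0,"wx":0,"wy":0,"wz":0,"fingers":-1}]'
```

```text
tool_pos: [0.5122, 0.3564, 0.2556]
contact_force: [0.2, -0.8, 0.7]
finger_gap: 0.359
tool_pos: [0.5121, 0.3478, 0.2289]
contact_force: [0.1, 0.3, 0.0]
finger_gap: 0.362
time_s: 26.1
tool_pos: [0.513, 0.3488, 0.2317]
eef_rot: [[1.0, -0.001, 0.001], [-0.001, -0.939, -0.343], [0.001, 0.343, -0.939]]
contact_force: [-0.7, -0.7, 2.6]
finger_gap: 0.134
finger_force: 30.0
```

Bar gripped. The evidence now fits the reported TCP lying about 19 mm beyond the real tips, so I compute the arc rows with that model.

Run:
```python
import numpy as np
e=.027;a0=np.radians(32.17);p0=-.35;N=24;TH=2.08
tz=lambda p:np.array([np.sin(p),-np.cos(p)])  # p=-.35 -> (-.343,-.939)
ty=lambda p:np.array([-np.cos(p),-np.sin(p)])
B=lambda th:.146*np.array([np.cos(a0+th),np.sin(a0+th)])
T=lambda i:(B(TH*i/N)+e*tz(p0+.7*i/N))
for i in range(N):
    p=p0+.7*i/N;d=T(i+1)-T(i);print(i,round(d@ty(p),4),round(d@tz(p),4))
print(.7/N, T(N)-T(0))
```

```text
0 0.0095 -0.0073
1 0.0099 -0.0067
2 0.0103 -0.0061
3 0.0106 -0.0054
4 0.0109 -0.0048
5 0.0112 -0.0041
6 0.0114 -0.0034
7 0.0116 -0.0027
8 0.0117 -0.002
9 0.0118 -0.0013
10 0.0119 -0.0005
11 0.0119 0.0002
12 0.0118 0.0009
13 0.0118 0.0016
14 0.0116 0.0024
15 0.0115 0.0031
16 0.0113 0.0038
17 0.011 0.0045
18 0.0108 0.0051
19 0.0105 0.0058
20 0.0101 0.0064
21 0.0097 0.007
22 0.0093 0.0076
23 0.0088 0.0082
0.029166666666666664 [-0.23318708 -0.0077237 ]
```

```bash
python3 -m inch '[{"x":0,"y":0.0095,"z":-0.0073,"wx":0.029,"wy":0,"wz":0,"fingers":-1},{"x":0,"y":0.0099,"z":-0.0067,"wx":0.029,"wy":0,"wz":0,"fingers":-1},{"x":0,"y":0.0103,"z":-0.0061,"wx":0.029,"wy":0,"wz":0,"fingers":-1},{"x":0,"y":0.0106,"z":-0.0054,"wx":0.029,"wy":0,"wz":0,"fingers":-1},{"x":0,"y":0.0109,"z":-0.0048,"wx":0.029,"wy":0,"wz":0,"fingers":-1},{"x":0,"y":0.0112,"z":-0.0041,"wx":0.029,"wy":0,"wz":0,"fingers":-1}]'
python3 - <<'E'
from h import *
s=sensors.state();print(s['wrist_torque']);save('side','s15.png')
E
```

```text
time_s: 26.7
tool_pos: [0.5118, 0.3011, 0.2821]
eef_rot: [[1.0, 0.001, -0.0], [0.001, -0.986, -0.166], [-0.0, 0.166, -0.986]]
contact_force: [-3.5, 7.6, 3.3]
finger_gap: 0.141
finger_force: 30.0
[ 1.49738088  0.85078043 -0.29949594]
```

Moving well at low force. I continue to the front stop.

```bash
python3 -m inch '[{"x":0,"y":0.0114,"z":-0.0034,"wx":0.029,"wy":0,"wz":0,"fingers":-1},{"x":0,"y":0.0116,"z":-0.0027,"wx":0.029,"wy":0,"wz":0,"fingers":-1},{"x":0,"y":0.0117,"z":-0.002,"wx":0.029,"wy":0,"wz":0,"fingers":-1},{"x":0,"y":0.0118,"z":-0.0013,"wx":0.029,"wy":0,"wz":0,"fingers":-1},{"x":0,"y":0.0119,"z":-0.0005,"wx":0.029,"wy":0,"wz":0,"fingers":-1},{"x":0,"y":0.0119,"z":0.0002,"wx":0.029,"wy":0,"wz":0,"fingers":-1},{"x":0,"y":0.0118,"z":0.0009,"wx":0.029,"wy":0,"wz":0,"fingers":-1},{"x":0,"y":0.0118,"z":0.0016,"wx":0.029,"wy":0,"wz":0,"fingers":-1}]'; python3 -m inch '[{"x":0,"y":0.0116,"z":0.0024,"wx":0.029,"wy":0,"wz":0,"fingers":-1},{"x":0,"y":0.0115,"z":0.0031,"wx":0.029,"wy":0,"wz":0,"fingers":-1},{"x":0,"y":0.0113,"z":0.0038,"wx":0.029,"wy":0,"wz":0,"fingers":-1},{"x":0,"y":0.011,"z":0.0045,"wx":0.029,"wy":0,"wz":0,"fingers":-1}]'; python3 -m inch '[{"x":0,"y":0.0108,"z":0.0051,"wx":0.029,"wy":0,"wz":0,"fingers":-1},{"x":0,"y":0.0105,"z":0.0058,"wx":0.029,"wy":0,"wz":0,"fingers":-1},{"x":0,"y":0.0101,"z":0.0064,"wx":0.029,"wy":0,"wz":0,"fingers":-1},{"x":0,"y":0.0097,"z":0.007,"wx":0.029,"wy":0,"wz":0,"fingers":-1},{"x":0,"y":0.0093,"z":0.0076,"wx":0.029,"wy":0,"wz":0,"fingers":-1},{"x":0,"y":0.0088,"z":0.0082,"wx":0.029,"wy":0,"wz":0,"fingers":-1},{"x":0,"y":0,"z":0,"wx":0,"wy":0,"wz":0,"fingers":-1},{"x":0,"y":0,"z":0,"wx":0,"wy":0,"wz":0,"fingers":-1}]'; python3 -m inch '[{"x":0,"y":0,"z":0,"wx":0,"wy":0,"wz":0,"fingers":-1},{"x":0,"y":0,"z":0,"wx":0,"wy":0,"wz":0,"fingers":-1},{"x":0,"y":0,"z":0,"wx":0,"wy":0,"wz":0,"fingers":-1},{"x":0,"y":0,"z":0,"wx":0,"wy":0,"wz":0,"fingers":-1},{"x":0,"y":0,"z":0,"wx":0,"wy":0,"wz":0,"fingers":-1},{"x":0,"y":0,"z":0,"wx":0,"wy":0,"wz":0,"fingers":-1}]';python3 - <<'E'
from h import *
save('side','s16.png');save('top','t16.png')
for c in('top','side'):
    for r in models.silhouettes(c,'ball40_0_center')[:5]: print(c,round(r['confidence'],2),np.round(r['bbox'],1),np.round(onz(c,*r['bbox'][:2],.029),3))
E
```

```text
time_s: 27.55
tool_pos: [0.5114, 0.2077, 0.2965]
eef_rot: [[1.0, 0.001, -0.001], [0.001, -0.998, 0.062], [-0.001, -0.062, -0.998]]
contact_force: [-5.7, 4.0, 5.2]
finger_gap: 0.141
finger_force: 29.9
time_s: 27.95
tool_pos: [0.5109, 0.1635, 0.2777]
eef_rot: [[1.0, 0.0, -0.003], [0.001, -0.984, 0.176], [-0.003, -0.176, -0.984]]
contact_force: [-7.9, 2.2, 3.3]
finger_gap: 0.14
finger_force: 29.9
time_s: 28.75
tool_pos: [0.511, 0.1147, 0.2219]
eef_rot: [[1.0, -0.002, -0.004], [0.0, -0.941, 0.338], [-0.005, -0.338, -0.941]]
contact_force: [-5.4, -1.4, -3.7]
finger_gap: 0.142
finger_force: 29.9
time_s: 29.35
tool_pos: [0.511, 0.115, 0.2224]
eef_rot: [[1.0, 0.0, -0.005], [0.002, -0.942, 0.337], [-0.004, -0.337, -0.942]]
contact_force: [-5.8, -1.8, -4.3]
finger_gap: 0.14
finger_force: 29.9
top 0.72 [210.2 211.3  76.6  52.5] [0.507 0.223 0.029]
top 0.46 [256.9 225.4  44.5  12.1] [0.458 0.066 0.029]
side 0.65 [268.8 214.9  39.5  31.1] [0.507 0.041 0.029]
```

```bash
python3 - <<'E'
import numpy as np
e=.027;a0=np.radians(32.17);p0=-.35;N=24;TH=2.08
tz=lambda p:np.array([np.sin(p),-np.cos(p)]);ty=lambda p:np.array([-np.cos(p),-np.sin(p)])
T=lambda i:(.146*np.array([np.cos(a0+TH*i/N),np.sin(a0+TH*i/N)])+e*tz(p0+.029*i))
for i in range(N,0,-1):
    p=p0+.029*i;d=T(i-1)-T(i);print(i,round(d@ty(p),4),round(d@tz(p),4))
E
python3 - <<'E'
from h import *
b=cv2.imread('pics/s16.png');h=cv2.cvtColor(b,cv2.COLOR_BGR2HSV)
q=[proj('side',np.array(p)) for p in [(.57,.003,.05),(.44,.003,.05),(.57,.178,.05),(.44,.178,.05)]];print(np.round(q))
t=cv2.imread('pics/t16.png');print([np.round(proj('top',np.array(p))) for p in [(.57,.003,.05),(.44,.178,.05)]])
ht=cv2.cvtColor(t,cv2.COLOR_BGR2HSV)
for r in range(180,236,2): print(r,' '.join('%2d/%3d'%(ht[r,c,0],ht[r,c,2]) for c in range(212,282,4)))
E
```

```text
24 -0.009 -0.008
23 -0.0095 -0.0074
22 -0.0099 -0.0068
21 -0.0103 -0.0062
20 -0.0106 -0.0055
19 -0.0109 -0.0049
18 -0.0112 -0.0042
17 -0.0114 -0.0035
16 -0.0116 -0.0028
15 -0.0117 -0.0021
14 -0.0118 -0.0013
13 -0.0119 -0.0006
12 -0.0119 0.0001
11 -0.0118 0.0009
10 -0.0118 0.0016
9 -0.0117 0.0023
8 -0.0115 0.003
7 -0.0113 0.0037
6 -0.0111 0.0044
5 -0.0108 0.0051
4 -0.0105 0.0057
3 -0.0101 0.0064
2 -0.0097 0.007
1 -0.0093 0.0076
[[254. 202.]
 [287. 206.]
 [247. 238.]
 [282. 243.]]
[array([276., 192.]), array([223., 231.])]
180 78/ 35 76/ 55 15/ 79 16/ 79 14/ 82 15/ 81 14/ 83 14/ 79 14/ 76 14/ 78 14/ 77 14/ 79 20/ 36 36/ 24 35/ 38 34/ 31 16/ 77 15/112
182 73/ 26 77/ 52 16/ 41 16/ 46 14/ 44 16/ 45 13/ 42 12/ 48 13/ 48 13/ 50 14/ 43 14/ 52 38/ 20 23/ 17 38/ 39 35/ 36 33/ 30 33/ 34
184 74/ 19 73/ 58 15/ 76 16/ 76 12/ 76 15/ 77 15/ 77 16/ 80 15/ 81 15/ 79 14/ 59 13/ 79 150/ 14 50/ 17 30/ 41 36/ 42 38/ 40 35/ 42
186 73/ 26 76/ 55 16/ 70 15/ 71 40/ 71 40/ 74 14/ 74 14/ 77 14/ 74 15/ 75 16/ 56 15/ 73 90/ 10 110/ 15 33/ 46 35/ 47 35/ 46 37/ 46
188 99/ 73 87/ 51 15/ 55 30/ 64 60/ 71 45/ 68 14/ 7
[... 2523 characters left out ...]
1 37/ 25 38/ 23 37/ 58 26/ 89 22/217 15/134
226 105/ 45 103/ 49 113/ 47 103/ 48 99/ 45 13/ 68 21/ 79 22/ 91 120/  1 19/130 20/ 94 26/ 24 45/ 22 26/ 23 35/ 58 23/ 78 23/219 15/135
228 80/ 36 81/ 33 30/ 38 100/ 49 98/ 47 45/ 66 19/ 90 21/115 20/126 21/130 20/ 99 41/ 25 36/ 24 30/ 21 39/ 50 20/ 90 23/220 16/132
230 80/ 42 58/ 35 15/ 51  0/ 67 75/ 65  0/ 69 21/188 20/189 20/190 22/220 21/154 34/ 23 48/ 24 35/ 24 39/ 54 20/189 23/220 15/125
232 79/ 39 53/ 32 15/ 49 105/ 68 45/ 67 16/ 65 16/113 17/110 17/110 17/118 17/ 62 41/ 23 21/ 22 32/ 30 39/ 49 15/ 88 15/107 15/113
234 74/ 41 67/ 31 13/ 27 18/ 46 15/ 61 16/ 53 13/ 53 15/ 54 15/ 51 16/ 55 19/ 36 38/ 25 43/ 19 35/ 38 44/ 51 15/ 49 16/ 72 15/ 73
```

Not informative with the arm in the way. I swing it back, then look.

```bash
python3 -m inch '[{"x":0,"y":-0.009,"z":-0.008,"wx":-0.029,"wy":0,"wz":0,"fingers":-1},{"x":0,"y":-0.0095,"z":-0.0074,"wx":-0.029,"wy":0,"wz":0,"fingers":-1},{"x":0,"y":-0.0099,"z":-0.0068,"wx":-0.029,"wy":0,"wz":0,"fingers":-1},{"x":0,"y":-0.0103,"z":-0.0062,"wx":-0.029,"wy":0,"wz":0,"fingers":-1},{"x":0,"y":-0.0106,"z":-0.0055,"wx":-0.029,"wy":0,"wz":0,"fingers":-1},{"x":0,"y":-0.0109,"z":-0.0049,"wx":-0.029,"wy":0,"wz":0,"fingers":-1},{"x":0,"y":-0.0112,"z":-0.0042,"wx":-0.029,"wy":0,"wz":0,"fingers":-1},{"x":0,"y":-0.0114,"z":-0.0035,"wx":-0.029,"wy":0,"wz":0,"fingers":-1}]'|grep -E "pos|contact|gap"; python3 -m inch '[{"x":0,"y":-0.0116,"z":-0.0028,"wx":-0.029,"wy":0,"wz":0,"fingers":-1},{"x":0,"y":-0.0117,"z":-0.0021,"wx":-0.029,"wy":0,"wz":0,"fingers":-1},{"x":0,"y":-0.0118,"z":-0.0013,"wx":-0.029,"wy":0,"wz":0,"fingers":-1},{"x":0,"y":-0.0119,"z":-0.0006,"wx":-0.029,"wy":0,"wz":0,"fingers":-1},{"x":0,"y":-0.0119,"z":0.0001,"wx":-0.029,"wy":0,"wz":0,"fingers":-1},{"x":0,"y":-0.0118,"z":0.0009,"wx":-0.029,"wy":0,"wz":0,"fingers":-1},{"x":0,"y":-0.0118,"z":0.0016,"wx":-0.029,"wy":0,"wz":0,"fingers":-1},{"x":0,"y":-0.0117,"z":0.0023,"wx":-0.029,"wy":0,"wz":0,"fingers":-1}]'|grep -E "pos|contact|gap"; python3 -m inch '[{"x":0,"y":-0.0115,"z":0.003,"wx":-0.029,"wy":0,"wz":0,"fingers":-1},{"x":0,"y":-0.0113,"z":0.0037,"wx":-0.029,"wy":0,"wz":0,"fingers":-1},{"x":0,"y":-0.0111,"z":0.0044,"wx":-0.029,"wy":0,"wz":0,"fingers":-1},{"x":0,"y":-0.0108,"z":0.0051,"wx":-0.029,"wy":0,"wz":0,"fingers":-1},{"x":0,"y":-0.0105,"z":0.0057,"wx":-0.029,"wy":0,"wz":0,"fingers":-1},{"x":0,"y":-0.0101,"z":0.0064,"wx":-0.029,"wy":0,"wz":0,"fingers":-1},{"x":0,"y":-0.0097,"z":0.007,"wx":-0.029,"wy":0,"wz":0,"fingers":-1},{"x":0,"y":-0.0093,"z":0.0076,"wx":-0.029,"wy":0,"wz":0,"fingers":-1}]'|grep -E "pos|contact|gap"; python3 -m inch '[{"x":0,"y":0,"z":0,"wx":0,"wy":0,"wz":0,"fingers":-1},{"x":0,"y":0,"z":0,"wx":0,"wy":0,"wz":0,"fingers":-1}]'
```

```text
tool_pos: [0.5133, 0.1821, 0.29]
contact_force: [-2.5, -7.5, 0.9]
finger_gap: 0.14
tool_pos: [0.5159, 0.2765, 0.295]
contact_force: [4.9, -4.6, 3.0]
finger_gap: 0.139
tool_pos: [0.5163, 0.3496, 0.235]
contact_force: [6.1, -2.9, 4.3]
finger_gap: 0.142
time_s: 32.15
tool_pos: [0.5157, 0.3496, 0.2337]
eef_rot: [[1.0, -0.002, 0.008], [0.001, -0.94, -0.342], [0.008, 0.342, -0.94]]
contact_force: [5.5, -1.2, 1.0]
finger_gap: 0.139
finger_force: 30.1
```

```bash
python3 -m inch '[{"x":0,"y":-0.0032,"z":0.0025,"wx":0,"wy":0,"wz":0,"fingers":-1},{"x":0,"y":0,"z":0,"wx":0,"wy":0,"wz":0,"fingers":-1},{"x":0,"y":0,"z":0,"wx":0,"wy":0,"wz":0,"fingers":-0.28},{"x":0,"y":0,"z":0,"wx":0,"wy":0,"wz":0,"fingers":-0.28},{"x":0,"y":0,"z":0,"wx":0,"wy":0,"wz":0,"fingers":-0.28},{"x":0,"y":0,"z":-0.03,"wx":0,"wy":0,"wz":0,"fingers":-0.28},{"x":0,"y":0,"z":-0.045,"wx":0,"wy":0,"wz":0,"fingers":-0.28},{"x":0,"y":0,"z":-0.045,"wx":0,"wy":0,"wz":0,"fingers":-0.28}]'; python3 -m inch '[{"x":0,"y":0,"z":-0.045,"wx":0,"wy":0,"wz":0,"fingers":-0.28},{"x":-0.02,"y":-0.04,"z":0,"wx":0,"wy":0,"wz":0,"fingers":-0.28},{"x":-0.03,"y":-0.02,"z":0,"wx":0,"wy":0,"wz":0,"fingers":-0.28},{"x":0,"y":0,"z":0,"wx":0,"wy":0,"wz":0,"fingers":-0.28}]'
python3 - <<'E'
from h import *
im=save('top','t20.png');b=save('side','s20.png')
h=cv2.cvtColor(im,cv2.COLOR_RGB2HSV)
m=((h[...,0]>8)&(h[...,0]<20)&(h[...,1]>215)&(h[...,2]>100)).astype(np.uint8);m[:170]=0;m[245:]=0;m[:,:160]=0;m[:,240:]=0
n,l,st,ce=cv2.connectedComponentsWithStats(m)
for i in range(1,n):
    if st[i,4]>12: print(st[i,4],np.round(ce[i],1),np.round(onz('top',*ce[i],.285),4))
cv2.imwrite('pics/c20.png',np.hstack([cv2.resize(im[165:255,160:290],(480,332),interpolation=2),cv2.resize(b[170:290,205:315],(304,332),interpolation=2)])[:,:,::-1])
E
```

```text
time_s: 32.95
tool_pos: [0.5122, 0.3927, 0.3408]
eef_rot: [[1.0, 0.001, -0.001], [0.0, -0.939, -0.344], [-0.002, 0.344, -0.939]]
contact_force: [-0.4, 0.2, 0.2]
finger_gap: 0.359
finger_force: 0.0
time_s: 33.35
tool_pos: [0.4595, 0.4669, 0.3605]
eef_rot: [[1.0, 0.006, -0.001], [0.006, -0.939, -0.343], [-0.003, 0.343, -0.939]]
contact_force: [0.4, 0.6, -0.6]
finger_gap: 0.359
finger_force: 0.0
38 [208.3 188.8] [0.5596 0.2041 0.285 ]
37 [177.7 206. ] [0.512  0.2896 0.285 ]
32 [207.9 223.6] [0.4624 0.205  0.285 ]
```

View pics/c20.png

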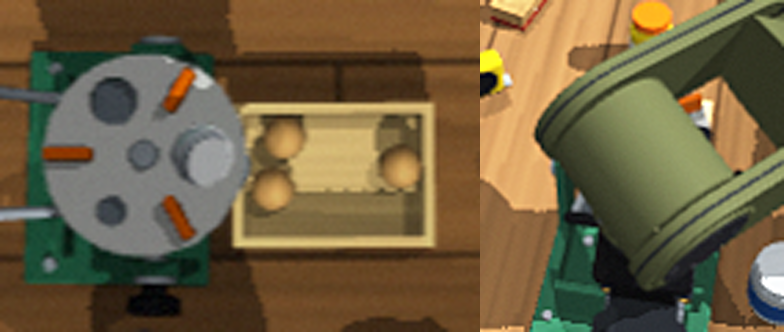

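The top view shows three balls in the tray, the tube empty behind the 48 mm hole, and the fins and dispenser where they were when upright. The gripper is clear of everything, so I hand in.

```bash
python3 -c "
from plant import job
print(job.job_done())"
```

```text
the job is handed in; nothing more can be done
None
```

The job is handed in: the cap was set to the 48 mm hole for the 40 mm balls, all three rolled into the tray, and the dispenser is back upright with the cap still at that hole; the judge returned no verdict.

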